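Tip the parts bin and scoop ball knobs out of its nose

ROBOT

A 6-joint arm with a two-finger parallel gripper is mounted at the origin on a cart in front of the work surface, level with it; the furniture and walls round the work are solid. World frame = base frame: x ahead of the robot, y to its left, z up, the work surface at z = 0. Lengths are in m, angles in rad, forces in N, time in s.
With the tool pointing down it reaches from about 0.35 to 0.975 m from the base axis. Payload 4.9 kg.
Tool frame: the origin (TCP) lies at the very end of the fingers, on their centre line; the grasp point (between the pads) lies 19 mm behind it (env.hold_point_z is the distance from the TCP to the grasp point, in m); z points along the fingers, y is the line along which they close (so a half turn about z gives the same grasp; the last joint's range is limited). The gripper opens to 85 mm and grips with 20 to 120 N. Pads are 22 mm wide; open, the fingers measure 114 mm over their backs; the gripper's body (76 mm by 85 mm) begins 54 mm behind the grasp point. The pads swing forward as they close: fully open they stand 13 mm farther back than shut.
Start: joints at [1.123, 0.053, 1.613, -0, 1.476, -0.119], TCP at [0.202, 0.592, 0.231] pointing down, gripper open.
Joint ranges: [-3.01, 3.01], [-1.01, 2.22], [0.06, 2.58], [-1.02, 4.17], [0.09, 2.62], [-3.14, 3.14]. Speed limits (rad/s): [2.57, 2.57, 3.14, 3.14, 3.14, 3.14].

INTERFACE

Orientations are given as a rotation vector (axis times angle).
In Python, from cell import monitor, optics, job, env gives the robot as it stands.
- The arm moves only by the tool play_rows, never from a script. Its argument "moves" is a list of rows, each a list of 2 entries, a list of its own where there are three numbers: the shift along the tool's x, y, z as a fraction of full scale, then the turn about the tool's z as a fraction of full scale. In form: [[[tx, ty, tz], spin], ...]. A call has 1 to 8 rows; each row is the pose to reach, as a shift and turn from the pose commanded when the call began, along the tool's axes at that moment, turning the shorter way round; what a row does not reach only later rows make up. Full scale, the value 1, is 50 cm for a shift and 180 degrees for a turn. A row lasts 1/8 s, in which the tool goes at most 62.5 mm and 10.7 degrees, less where a joint would pass 70% of its speed; a pose out of reach is approached as far as the arm can. A call with a number of a shift or a turn outside -1 to 1 is refused whole. A call with a gripper value outside its range is refused whole. "grip" is the opening, from 0 (shut) to 1 (fully open), set as the call begins (left out, the last holds). The fingers move at their own pace and stop on an object; "grip_force" is the grip in N (left out, the last holds). Time passes only in rows, so rows that repeat a pose let the fingers close. It gives the time, the measured TCP pose, the force, the opening and the grip force at its end, in the units of the state.
- monitor.get_state(): the state, without advancing time (a new reading comes with each control period).
- optics.get_image(name): name is "scene" or "top" or "wrist"; returns (picture, depth): 400x640x3 uint8, red, green, blue; 400x640 float32, m along the optical axis (not along the pixel's ray), 0 where there is no reading.
- optics.get_calibration(name): a dict with "fx", "fy", "cx", "cy" (pixels), "rvec" (rotation vector, rad) and "tvec" (3), from world to camera coordinates, as OpenCV has them; the wrist camera has in their place "hand_eye" (4x4, takes a point from camera to tool coordinates, whose origin is the TCP and whose axes are the flange's). Camera axes: x right, y down, z forward; pixel columns grow to the right and rows downward; lengths in m; the calibration is good to about 2 mm. A picture is of the moment at which its call begins: read the wrist's pose just before it. get_calibration takes no time and is no camera call.
- job.close_job(): hands the job in; it is judged then, once.
The state is a dict: "time_s": time; "q": joint angles; "qvel": joint speeds; "joint_efforts": joint torques, N m; "eef_pos": TCP position; "orientation": TCP orientation; "contact_force": force on the tool from outside, world axes, zero at the start; "moment": the same for the moment, N m; "finger_gap": finger opening in m; "finger_force": force on a finger pad.
Only numpy, scipy, OpenCV 4.12 (cv2) and the standard library are available. Lean on these libraries where they do the work, as an engineer would, in place of code of your own. Each camera call takes 0.05 s, during which the arm holds its last target. There are 200 camera calls.

TASK

Lift the bar at the near end of the grey bin to tip it up to its stop, so that the black ball knobs gather in the narrow nose, and leave it tipped. Take the scoop from its dock, scoop at least four of the five knobs together out of the nose in one load and tip them into the round steel dish, then put the scoop back flat in its dock the way it stood. Do not touch the knobs with the gripper, spill none on the worktop, and leave the other things alone.

Things in the scene. Friction and masses are not known exactly. Their poses are not given: they have to be found in the camera images.
- bin_stand: fixed dark base plate under the tipping bin, origin on the worktop below the hinge axis. On it the bin: a grey open sheet-metal box, 170 mm long, 108 mm wide at the near end, narrowing like a funnel to a nose (70 mm clear between straight parallel walls over the last 50 mm) at the far end; walls 70 mm high at the nose, sides 55 mm, near wall 26 mm, 4 mm thick. x towards the nose, z up.
- bin (a joint): tilt of the bin: 0 = level (start), grows as its near end is lifted, end stop at 0.6 rad (it may rest a little short of it). Stiff friction hinge at the far lower edge, axis 18 mm above the worktop: it stays where it is left (about 8 N upward at the bar lifts it).
- bin_bar (a point): middle of the round steel bar over the bin's near wall: 10 mm thick, 72 mm long along the bin's y, clear for 20 mm below it. Axes turn with the bin: x from the bar to the nose, z out of the bin's open top. From this bar the hinge axis (parallel to y) lies 168 mm along +x and 52 mm along -z.
- bin_nose (a point): inner low corner of the nose: middle of the line where the bin's inner floor meets the inner face of the far (nose) wall. Same axes as the bar: x outward through the nose wall, y across the bin, z square to the floor, out of the bin. The floor is its plane z = 0, the bin's inside is x from -160 mm to 0; the hinge axis lies at x = +6, z = -5 mm.
- scoop: aluminium scoop, grey handle, 100 g. Blade 64 mm wide, 60 mm long, 2 mm thick (lip 1.2), back wall 30 mm high, side walls 29 mm (over the back 34 mm; 16 over the next 10, 6 near the lip), clear width 60 mm. Origin: underside of the blade at the middle of its back end. x forward to the mouth lip (lip at x = 60 mm), y across, z square to the blade, up. Starts flat in the dock.
- scoop_grip (a point): where to grip the scoop's handle, at x = -20, z = +107 mm of the scoop (same axes). The handle is a straight bar 14 mm wide along the scoop's y and 18 mm deep, leaning back 10 degrees from the scoop's z (it rises along (-0.174, 0, 0.985)) and ending 25 mm above this point.
- scoop_load (a point): middle of the load space of the scoop, at x = +30, z = +12 mm of the scoop (same axes)
- dish: loose round steel dish, 100 mm diameter at the rim, 45 mm high, 88 mm across the foot, wall 3 mm, inner floor 8 mm above its underside; 350 g. Origin: centre of its underside, z up. It stands left of the bin or at the far right beyond the dock. The machine's carousel overhangs 85 mm above the worktop behind the dock, a post 165 mm high stands between dock and bin nose: carry above it.
- dock: the scoop's dock: fixed dark steel rectangular pocket, clear inside 76 mm along x by 80 mm along y, floor 4 mm thick, rims 16 mm above the worktop. Origin: centre of its underside. The scoop stands in it, x along the dock's x, its origin at dock x = -29 mm, y = 0, z = 4 mm, its handle leaning out over the dock's -x rim.
- knob_1: one of five alike black plastic ball knobs, 18 mm diameter with a small flat of 10 mm, 12 g, smooth: they roll and slide easily (friction about 0.25); origin at the centre of the ball
- knob_2: one of five alike black plastic ball knobs, 18 mm diameter with a small flat of 10 mm, 12 g, smooth: they roll and slide easily (friction about 0.25); origin at the centre of the ball
- knob_3: one of five alike black plastic ball knobs, 18 mm diameter with a small flat of 10 mm, 12 g, smooth: they roll and slide easily (friction about 0.25); origin at the centre of the ball
- knob_4: one of five alike black plastic ball knobs, 18 mm diameter with a small flat of 10 mm, 12 g, smooth: they roll and slide easily (friction about 0.25); origin at the centre of the ball
- knob_5: one of five alike black plastic ball knobs, 18 mm diameter with a small flat of 10 mm, 12 g, smooth: they roll and slide easily (friction about 0.25); origin at the centre of the ball
- tub_7: bystander: clear round tub packed with cotton buds, 61 mm diameter, 82 high, standing on the side where the dish is not; origin at the centre of its underside
- hex_key: bystander: black L-shaped hex key, 94 x 32 x 6 mm, lying at the right near the other tubs; origin at the centre of its underside
- gauge: bystander: ground steel block 25 x 60 x 30 mm, behind the bin at the left; origin at the centre of its underside
- spare_roller: bystander: grey nylon roller, 27 mm diameter, 30 high, standing under the machine's carousel behind the dock; origin at the centre of its underside
- wrench: bystander: open-ended wrench, 126 mm, lying behind the bin's nose; origin at the centre of its underside

How it is judged:
By the outcome, as a careful person would: the job done as asked, in the order asked, and still so for the second after the job is handed in, with the robot touching nothing.
It also fails if it takes over 72 s, if anything falls off the work surface, if the arm or the gripper's body presses on something with over 40 N, if the wrist force passes 120 N, or if a joint passes its speed limit or range.

## Working session

There is one attempt and no reset: what is moved stays moved. The work goes in short steps, Python scripts to look and compute and a tool call to move; the robot and the scene stay as the last step left them, time stands still between calls to the robot, and variables do not carry over. Pictures are saved under pics/ and viewed, at most 10 in all, crops included, and the job is handed in when it is done.

Besides the shell and the picture viewer there is one more tool, called after "Emit:" in YAML: its name, and indented under it one key for each argument. play_rows: Moves the arm, as the interface text tells. Its arguments: {"type":"object","properties":{"moves":{"type":"array","items":{"type":"array"}},"grip":{"type":"number"},"grip_force":{"type":"number"}},"required":["moves"]}

```bash
ls; mkdir -p pics; python3 - <<'E'
from cell import monitor, optics, job, env
import cv2,numpy as np
s=monitor.get_state(); print({k:np.round(v,3).tolist() for k,v in s.items()}); print(env.hold_point_z)
ims=[]
for n in("scene","top","wrist"):
    im,d=optics.get_image(n); np.savez(f"pics/{n}0.npz",im=im,d=d); cv2.imwrite(f"pics/{n}0.png",im[:,:,::-1]); c=optics.get_calibration(n); print(n,{k:np.round(v,4).tolist() for k,v in c.items()}, (d>0).mean())
E
```

```text
pics
{'time_s': 0.0, 'q': [1.123, 0.053, 1.614, 0.0, 1.476, -0.119], 'qvel': [-0.001, 0.001, -0.0, -0.001, -0.001, -0.0], 'joint_efforts': [0.001, -39.369, -37.017, -0.0, 0.007, 0.0], 'eef_pos': [0.202, 0.591, 0.23], 'orientation': [-0.514, -3.099, 0.003], 'contact_force': [-0.12, -0.123, -0.222], 'moment': [-0.01, -0.046, 0.001], 'finger_force': 0.0, 'finger_gap': 0.085}
0.0187
scene {'fx': 440.4008, 'fy': 440.4008, 'cx': 316.9613, 'cy': 194.7374, 'rvec': [0.8256, -2.6204, 1.0299], 'tvec': [0.3255, 0.4595, 0.7318]} 0.99594140625
top {'fx': 396.117, 'fy': 396.117, 'cx': 317.3988, 'cy': 195.6718, 'rvec': [2.176, -2.1721, 0.1223], 'tvec': [-0.235, 0.583, 0.9763]} 0.99594921875
wrist {'fx': 321.0394, 'fy': 321.0394, 'cx': 322.2784, 'cy': 199.7049, 'hand_eye': [[-0.0013, -0.9456, -0.3253, 0.084], [1.0, -0.0009, -0.0013, 0.0006], [0.0009, -0.3253, 0.9456, -0.1421], [0.0, 0.0, 0.0, 1.0]]} 0.9959765625
```

View pics/top0.png

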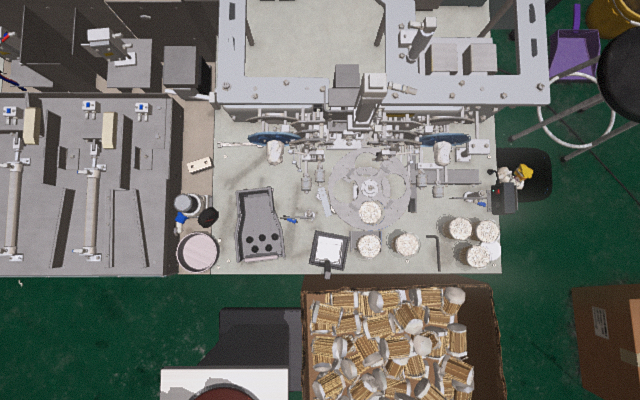

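View pics/scene0.png

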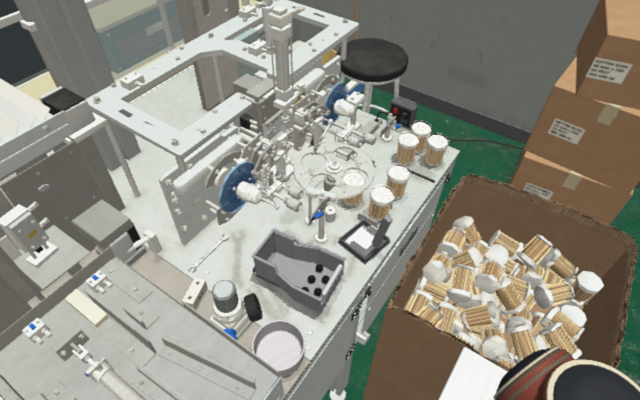

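```bash
cat > h.py <<'E'
import numpy as np,cv2
from scipy.spatial.transform import Rotation as R
from cell import monitor, optics, job, env
def look(n,tag):
    s=monitor.get_state(); im,d=optics.get_image(n); cv2.imwrite(f"pics/{n}{tag}.png",im[:,:,::-1]); return im,d,s
def pose(n,s=None):
    c=optics.get_calibration(n); K=[c[k] for k in("fx","fy","cx","cy")]
    if n!="wrist":
        Rw=R.from_rotvec(c["rvec"]).as_matrix().T; return K,Rw,-Rw@np.array(c["tvec"])
    H=np.array(c["hand_eye"]); Rt=R.from_rotvec(s["orientation"]).as_matrix()
    return K,Rt@H[:3,:3],np.array(s["eef_pos"])+Rt@H[:3,3]
def ray(n,u,v,s=None):
    K,Rw,o=pose(n,s); u=np.asarray(u,float);v=np.asarray(v,float)
    return o,np.stack([(u-K[2])/K[0],(v-K[3])/K[1],np.ones_like(u)],-1)@Rw.T
def onplane(n,u,v,z,s=None):
    o,r=ray(n,u,v,s); return o+r*((z-o[2])/r[...,2])[...,None]
def cloud(n,d,s=None):
    v,u=np.mgrid[:d.shape[0],:d.shape[1]]; o,r=ray(n,u,v,s); return o+r*d[...,None]
E
python3 - <<'E'
from h import *
for n in("top","scene"):
    z=np.load(f"pics/{n}0.npz"); P=cloud(n,z["d"])
    pts={"top":[(198,251),(198,233),(260,207),(257,190),(263,257),(240,257),(283,257),(329,266),(325,248),(312,262),(225,200),(268,245),(250,246)],"scene":[(278,345),(320,238),(365,238),(311,293),(283,240)]}[n]
    for u,v in pts: print(n,u,v,np.round(P[v,u],3))
t=np.load("pics/top0.npz")["im"][170:290,165:355]
cv2.imwrite("pics/a.png",cv2.resize(t[:,:,::-1],None,fx=4.2,fy=4.2,interpolation=cv2.INTER_CUBIC))
E
```

```text
top 198 251 [0.443 0.07  0.01 ]
top 198 233 [0.488 0.062 0.045]
top 260 207 [ 0.555 -0.087  0.022]
top 257 190 [ 0.591 -0.089  0.09 ]
top 263 257 [ 0.431 -0.104  0.077]
top 240 257 [ 0.431 -0.047  0.066]
top 283 257 [ 0.431 -0.151  0.076]
top 329 266 [ 0.411 -0.261  0.088]
top 325 248 [ 0.451 -0.254  0.007]
top 312 262 [ 0.415 -0.221  0.009]
top 225 200 [ 0.575  0.008 -0.003]
top 268 245 [ 0.459 -0.111  0.038]
top 250 246 [ 0.456 -0.064  0.025]
scene 278 345 [0.451 0.055 0.008]
scene 320 238 [ 0.531 -0.208  0.01 ]
scene 365 238 [ 0.445 -0.271  0.007]
scene 311 293 [ 0.459 -0.068  0.025]
scene 283 240 [ 0.568 -0.117  0.072]
```

View pics/a.png

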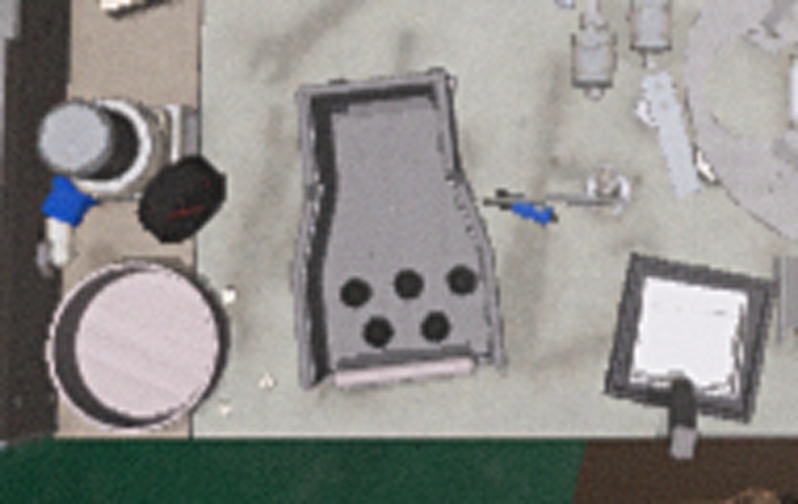

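Emit:
play_rows:
  moves:
    - [[-0.773,-0.666,-0.14],-0.105]
    - [[-0.773,-0.666,-0.14],-0.105]
    - [[-0.773,-0.666,-0.14],-0.105]
    - [[-0.773,-0.666,-0.14],-0.105]
    - [[-0.773,-0.666,-0.14],-0.105]
    - [[-0.773,-0.666,-0.14],-0.105]
    - [[-0.773,-0.666,-0.14],-0.105]
    - [[-0.773,-0.666,-0.14],-0.105]
  grip: 0.4

```text
time_s: 1.15
eef_pos: [0.453, 0.1625, 0.2994]
orientation: [-0.002, 3.141, 0.0]
contact_force: [0.5, -0.2, 0.5]
finger_gap: 0.0342
finger_force: 0.0
```

Emit:
play_rows:
  moves:
    - [[0.2,-0.64,0],0]
    - [[0.2,-0.64,0],0]
    - [[0.2,-0.64,0],0]
    - [[0.2,-0.64,0],0]
    - [[0.2,-0.64,0],0]
    - [[0.2,-0.64,0],0]

```text
time_s: 1.9
eef_pos: [0.3515, -0.1582, 0.299]
orientation: [-0.006, -3.141, 0.001]
contact_force: [0.2, 0.2, 0.2]
finger_gap: 0.0342
finger_force: 0.0
```

```bash
python3 - <<'E'
from h import *
im,d,s=look("wrist","1"); np.savez("pics/w1.npz",im=im,d=d,p=s["eef_pos"],o=s["orientation"])
print(s["time_s"],np.round(s["eef_pos"],4),np.round(s["orientation"],4),R.from_rotvec(s["orientation"]).as_matrix().round(3).tolist())
E
```

```text
1.9 [ 0.3515 -0.1582  0.299 ] [-5.8000e-03 -3.1414e+00  7.0000e-04] [[-1.0, 0.004, -0.0], [0.004, 1.0, -0.0], [0.0, -0.0, -1.0]]
```

View pics/wrist1.png

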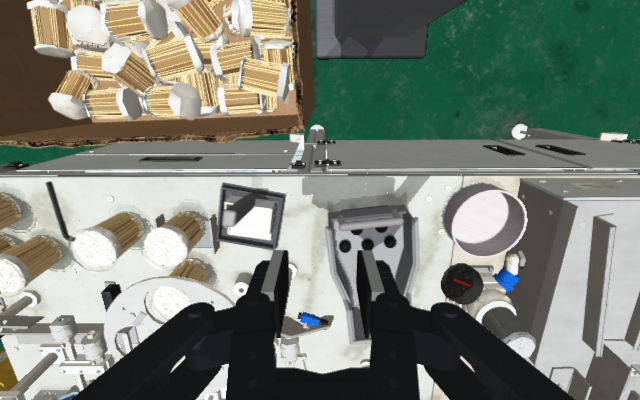

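```bash
python3 - <<'E'
from h import *
w=np.load("pics/w1.npz"); S={"eef_pos":w["p"],"orientation":w["o"]}
C={"wrist":(cloud("wrist",w["d"],S),w["im"],w["d"])}
for n in("top","scene"):
    z=np.load(f"pics/{n}0.npz"); C[n]=(cloud(n,z["d"]),z["im"],z["d"])
def sel(P,c,r,z0,z1): return (np.hypot(P[...,0]-c[0],P[...,1]-c[1])<r)&(P[...,2]>z0)&(P[...,2]<z1)
for n,(P,im,d) in C.items():
    print("==",n)
    m=sel(P,(.445,.066),.075,.038,.052); q=P[m]
    A=np.c_[2*q[:,:2],np.ones(len(q))]; x=np.linalg.lstsq(A,(q[:,:2]**2).sum(1),rcond=None)[0]; print("dish",len(q),x[:2].round(4),np.sqrt(x[2]+x[0]**2+x[1]**2).round(4),np.median(q[:,2]).round(4), "floor",np.median(P[sel(P,x[:2],.03,0,.03)][:,2]).round(4))
    m=sel(P,(.45,-.25),.075,.011,.021); q=P[m]; r=cv2.minAreaRect(q[:,:2].astype(np.float32)*1000); print("dock",len(q),np.round(r[0],1),np.round(r[1],1),round(r[2],1),np.percentile(q[:,2],[20,50,80]).round(4))
    m=sel(P,(.42,-.26),.04,.03,.2); q=P[m]; print("handle",len(q)); 
    for a in np.arange(.03,.16,.015):
        k=q[(q[:,2]>a)&(q[:,2]<=a+.015)]
        if len(k): print("   z",round(a,3),len(k),k[:,:2].min(0).round(4),k[:,:2].max(0).round(4),k.mean(0).round(4))
    m=sel(P,(.435,-.1),.05,.066,.085); q=P[m]; r=cv2.minAreaRect(q[:,:2].astype(np.float32)*1000); print("bar",len(q),np.round(r[0],1),np.round(r[1],1),round(r[2],1),q[:,2].max().round(4),np.median(q[:,2]).round(4))
    m=sel(P,(.59,-.09),.06,.084,.1); q=P[m]; r=cv2.minAreaRect(q[:,:2].astype(np.float32)*1000); print("nosetop",len(q),np.round(r[0],1),np.round(r[1],1),round(r[2],1),np.median(q[:,2]).round(4))
    m=sel(P,(.545,-.21),.06,.1,.2); q=P[m]; print("post",len(q), q.min(0).round(3) if len(q) else 0,q.max(0).round(3) if len(q) else 0)
    b=(im.max(-1)<60)&sel(P,(.47,-.09),.06,.025,.048); k,L,st,ce=cv2.connectedComponentsWithStats(b.astype(np.uint8))
    for i in range(1,k):
        if st[i,4]>12: print("knob",st[i,4],P[L==i].mean(0).round(4),P[L==i][:,2].max().round(4))
E
```

```text
== wrist
dish 1653 [0.4482 0.0711] 0.0547 0.0437 floor 0.0072
dock 922 [ 447.1 -269.4] [98.2 94.2] 78.9 [0.0136 0.0151 0.0161]
handle 721
   z 0.03 153 [ 0.3997 -0.291 ] [ 0.4492 -0.2266] [ 0.4172 -0.2504  0.0344]
   z 0.045 45 [ 0.3969 -0.2603] [ 0.4157 -0.2485] [ 0.4033 -0.2516  0.0525]
   z 0.06 49 [ 0.3938 -0.2601] [ 0.4126 -0.2479] [ 0.4009 -0.2511  0.0676]
   z 0.075 59 [ 0.3911 -0.2601] [ 0.4104 -0.2473] [ 0.3979 -0.2507  0.0827]
   z 0.09 61 [ 0.3889 -0.2594] [ 0.4073 -0.2471] [ 0.3955 -0.2503  0.0977]
   z 0.105 74 [ 0.386  -0.2588] [ 0.4052 -0.2467] [ 0.3928 -0.25    0.1126]
   z 0.12 219 [ 0.3839 -0.2615] [ 0.403  -0.2462] [ 0.3909 -0.2521  0.1315]
   z 0.135 61 [ 0.3888 -0.2598] [ 0.4011 -0.249 ] [ 0.3965 -0.254   0.1357]
bar 565 [ 429.  -104.9] [27.7 94.8] 20.7 0.0771 0.0733
nosetop 300 [ 567.3 -110. ] [57.6 28.8] 6.4 0.0903
post 881 [ 0.508 -0.213  0.101] [ 0.538 -0.155  0.16 ]
knob 30 [ 0.4358 -0.0455  0.0376] 0.0469
knob 44 [ 0.4496 -0.0774  0.0368] 0.039
knob 40 [ 0.4531 -0.1119  0.0375] 0.0403
knob 105 [ 0.4691 -0.0644  0.0353] 0.0399
knob 101 [ 0.4734 -0.0956  0.03
[... 1512 characters left out ...]

   z 0.075 33 [ 0.3941 -0.2575] [ 0.412  -0.2471] [ 0.4029 -0.2494  0.0825]
   z 0.09 34 [ 0.3907 -0.2574] [ 0.4089 -0.2458] [ 0.3992 -0.2493  0.0972]
   z 0.105 40 [ 0.3881 -0.2551] [ 0.4076 -0.246 ] [ 0.3976 -0.2487  0.1123]
   z 0.12 53 [ 0.3853 -0.2604] [ 0.4051 -0.2452] [ 0.3941 -0.2494  0.1291]
   z 0.135 25 [ 0.3873 -0.2595] [ 0.4016 -0.2473] [ 0.3954 -0.2538  0.1363]
bar 224 [ 429.9 -104.2] [26.8 94.9] 19.3 0.0806 0.0737
nosetop 265 [565.9 -80.9] [56.9 87.4] 6.2 0.0907
post 450 [ 0.51  -0.265  0.101] [ 0.593 -0.154  0.162]
knob 44 [ 0.4771 -0.1235  0.0362] 0.0415
knob 38 [ 0.4744 -0.0903  0.0367] 0.0429
knob 36 [ 0.4498 -0.1071  0.0367] 0.0413
knob 41 [ 0.446  -0.0728  0.0362] 0.042
```

Emit:
play_rows:
  moves:
    - [[-0.157,0.107,0.2],0.461]
    - [[-0.157,0.107,0.2],0.461]
    - [[-0.157,0.107,0.2],0.461]
    - [[-0.157,0.107,0.2],0.461]
    - [[-0.157,0.107,0.3],0.461]
    - [[-0.157,0.107,0.358],0.461]
    - [[-0.157,0.107,0.358],0.461]
    - [[-0.157,0.107,0.358],0.461]

```text
time_s: 2.95
eef_pos: [0.4308, -0.1013, 0.1192]
orientation: [-2.084, -2.348, 0.001]
contact_force: [0.5, 0.6, -0.2]
finger_gap: 0.0341
finger_force: 0.0
```

```bash
python3 - <<'E'
from h import *
im,d,s=look("wrist","2"); P=cloud("wrist",d,s); np.savez("pics/w2.npz",im=im,d=d,p=s["eef_pos"],o=s["orientation"])
M=R.from_rotvec(s["orientation"]).as_matrix()
print(s["time_s"],np.round(s["eef_pos"],4),M[:,:2].round(3).tolist(),np.round(s["q"],2))
for z0,z1 in((.067,.085),(.084,.1)):
    m=(P[...,0]>.39)&(P[...,0]<.62)&(P[...,1]>-.17)&(P[...,1]<-.03)&(P[...,2]>z0)&(P[...,2]<z1); q=P[m]; print(z0,len(q),cv2.minAreaRect((q[:,:2]*1000).astype(np.float32)))
# ortho height map from 3 views
H=np.zeros((280,200),np.float32)
cl=[P]
w=np.load("pics/w1.npz"); cl.append(cloud("wrist",w["d"],{"eef_pos":w["p"],"orientation":w["o"]}))
for n in("top","scene"): cl.append(cloud(n,np.load(f"pics/{n}0.npz")["d"]))
for Q in cl:
    q=Q.reshape(-1,3); r=np.round((.64-q[:,0])*1000).astype(int); c=np.round((.0-q[:,1])*1000).astype(int)
    k=(r>=0)&(r<280)&(c>=0)&(c<200)&(q[:,2]<.1)&(q[:,2]>0); np.maximum.at(H,(r[k],c[k]),q[k,2])
v=cv2.applyColorMap((H/.1*255).clip(0,255).astype(np.uint8),cv2.COLORMAP_JET); v=cv2.resize(v,None,fx=2.14,fy=2.14,interpolation=cv2.INTER_NEAREST)
a=cv2.resize(im[:,:,::-1],(360,225)); o=np.zeros((600,800,3),np.uint8); o[:v.shape[0],:v.shape[1]]=v; o[:225,435:795]=a; cv2.imwrite("pics/b.png",o)
E
```

```text
2.95 [ 0.4308 -0.1013  0.1192] [[-0.119, 0.993], [0.993, 0.119], [0.001, -0.002]] [-0.4  -0.31  2.13  0.    1.32 -0.52]
0.067 10483 ((506.763916015625, -87.87833404541016), (168.9747772216797, 116.22924041748047), 6.052951812744141)
0.084 4892 ((562.9274291992188, -81.04290771484375), (61.531864166259766, 87.2938232421875), 6.703739643096924)
```

View pics/b.png

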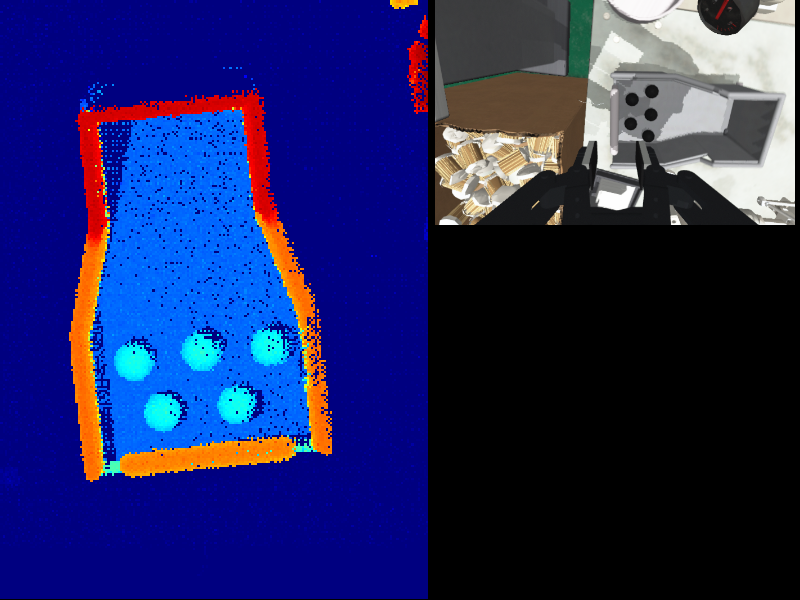

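Emit:
play_rows:
  moves:
    - [[0.0095,-0.0065,0.0],0]
    - [[0.0095,-0.0065,0.06],0]
    - [[0.0095,-0.0065,0.122],0]
    - [[0.0095,-0.0065,0.122],0]

```text
time_s: 3.5
eef_pos: [0.4251, -0.0965, 0.0568]
orientation: [-2.074, -2.352, 0.003]
contact_force: [0.1, 0.1, 0.2]
finger_gap: 0.0344
finger_force: 0.0
```

Emit:
play_rows:
  moves:
    - [[0,0,0],0]
    - [[0,0,0],0]
    - [[0,0,0],0]
    - [[0,0,0],0]
  grip: 0
  grip_force: 40

```text
time_s: 4.0
eef_pos: [0.4278, -0.0981, 0.0608]
orientation: [2.079, 2.354, -0.0]
contact_force: [-5.0, 0.7, 5.9]
finger_gap: 0.0079
finger_force: 39.3
```

Emit:
play_rows:
  moves:
    - [[0,0.006,-0.016],0]
    - [[0,0.012,-0.033],0]
    - [[0,0.019,-0.049],0]
    - [[0,0.027,-0.065],0]
    - [[0,0.027,-0.065],0]

```text
time_s: 4.62
eef_pos: [0.4404, -0.0966, 0.0922]
orientation: [-2.079, -2.354, 0.004]
contact_force: [-4.0, -3.7, -2.0]
finger_gap: 0.0081
finger_force: 39.4
```

```bash
python3 - <<'E'
from h import *
s=monitor.get_state(); print(np.round(s["contact_force"],1),np.round(s["moment"],2),np.round(s["eef_pos"],4),s["finger_gap"])
im,d,s=look("scene","3"); P=cloud("scene",d)
m=(P[...,0]>.39)&(P[...,0]<.47)&(P[...,1]>-.15)&(P[...,1]<-.04)&(P[...,2]<.13); 
cv2.imwrite("pics/c.png",cv2.resize(im[200:330,220:400,::-1],None,fx=4,fy=4,interpolation=cv2.INTER_CUBIC))
E
```

```text
[-4.  -3.7 -2. ] [-0.62  0.87 -0.07] [ 0.4404 -0.0966  0.0922] 0.00806336930755049
```

View pics/c.png

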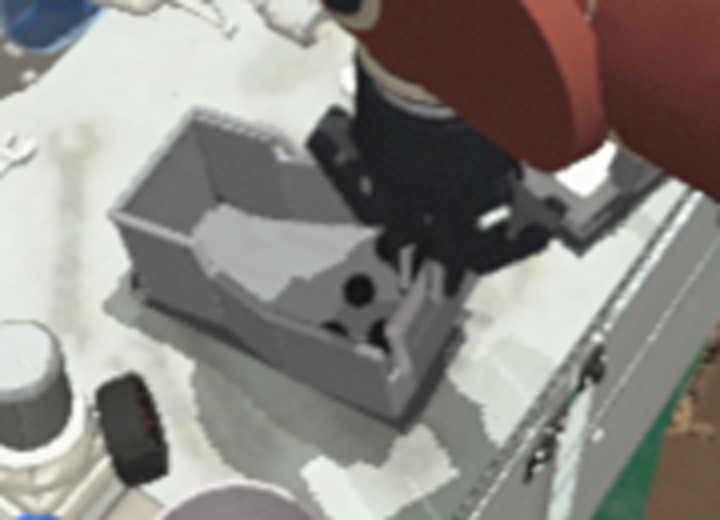

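Emit:
play_rows:
  moves:
    - [[0,0.009,-0.015],0]
    - [[0,0.018,-0.03],0]
    - [[0,0.029,-0.044],0]
    - [[0,0.04,-0.058],0]
    - [[0,0.052,-0.071],0]
    - [[0,0.064,-0.084],0]
    - [[0,0.077,-0.096],0]
    - [[0,0.09,-0.107],0]

```text
time_s: 5.68
eef_pos: [0.4824, -0.0919, 0.1459]
orientation: [-2.076, -2.35, 0.014]
contact_force: [-15.9, -6.2, 6.2]
finger_gap: 0.008
finger_force: 39.3
```

Emit:
play_rows:
  moves:
    - [[0,0.003,-0.003],0]
    - [[0,0.003,-0.003],0]

```text
time_s: 5.92
eef_pos: [0.4848, -0.0917, 0.148]
orientation: [-2.077, -2.352, 0.011]
contact_force: [-12.3, -5.7, 6.0]
finger_gap: 0.0085
finger_force: 39.4
```

```bash
python3 - <<'E'
from h import *
s=monitor.get_state(); print(np.round(s["contact_force"],1),np.round(s["moment"],2),np.round(s["eef_pos"],4),s["finger_gap"])
E
```

```text
[-12.3  -5.7   6. ] [-0.95  2.44 -0.11] [ 0.4848 -0.0917  0.148 ] 0.008472748403236753
```

Emit:
play_rows:
  moves:
    - [[0,0,0],0]
    - [[0,0,0],0]
    - [[0,0,-0.05],0]
    - [[0,0,-0.15],0]
    - [[0,0,-0.25],0]
    - [[0,0,-0.3],0]
  grip: 0.4

```text
time_s: 6.68
eef_pos: [0.4886, -0.0903, 0.3013]
orientation: [2.075, 2.351, 0.005]
contact_force: [1.2, 0.3, 0.1]
finger_gap: 0.0338
finger_force: 0.0
```

Emit:
play_rows:
  moves:
    - [[-0.246,-0.1,0],-0.461]
    - [[-0.246,-0.1,0],-0.461]
    - [[-0.246,-0.1,0],-0.461]
    - [[-0.246,-0.1,0],-0.461]
    - [[-0.246,-0.1,0],-0.461]
    - [[-0.246,-0.1,0],-0.461]
    - [[-0.246,-0.1,0],-0.461]
    - [[-0.246,-0.1,0],-0.461]

```text
time_s: 7.68
eef_pos: [0.4532, -0.2184, 0.2974]
orientation: [-0.012, 3.14, -0.0]
contact_force: [-0.3, -0.3, -0.1]
finger_gap: 0.034
finger_force: 0.0
```

```bash
cat > fit.py <<'E'
from h import *
s=monitor.get_state(); print(s["time_s"],np.round(s["eef_pos"],4),R.from_rotvec(s["orientation"]).as_matrix()[:,:2].round(3).tolist(),np.round(s["contact_force"],1))
C={}
for n in("wrist","top","scene"):
    im,d,s=look(n,"4"); C[n]=(cloud(n,d,s),im); np.savez(f"pics/{n}4.npz",P=C[n][0],im=im)
H=np.zeros((260,400),np.float32)
for n,(P,im) in C.items():
    q=P.reshape(-1,3); r=np.round((.64-q[:,0])*1000).astype(int); c=np.round((.0-q[:,1])*1000).astype(int)
    k=(r>=0)&(r<260)&(c>=0)&(c<400)&(q[:,2]<.17)&(q[:,2]>0); np.maximum.at(H,(r[k],c[k]),q[k,2])
np.save("pics/H4.npy",H)
v=cv2.applyColorMap((H/.16*255).clip(0,255).astype(np.uint8),cv2.COLORMAP_JET); cv2.imwrite("pics/d.png",cv2.resize(v,None,fx=2,fy=2,interpolation=cv2.INTER_NEAREST))
E
python3 fit.py
```

```text
7.675 [ 0.4532 -0.2184  0.2974] [[-1.0, -0.008], [-0.008, 1.0], [-0.002, -0.0]] [-0.3 -0.3 -0.1]
```

View pics/d.png

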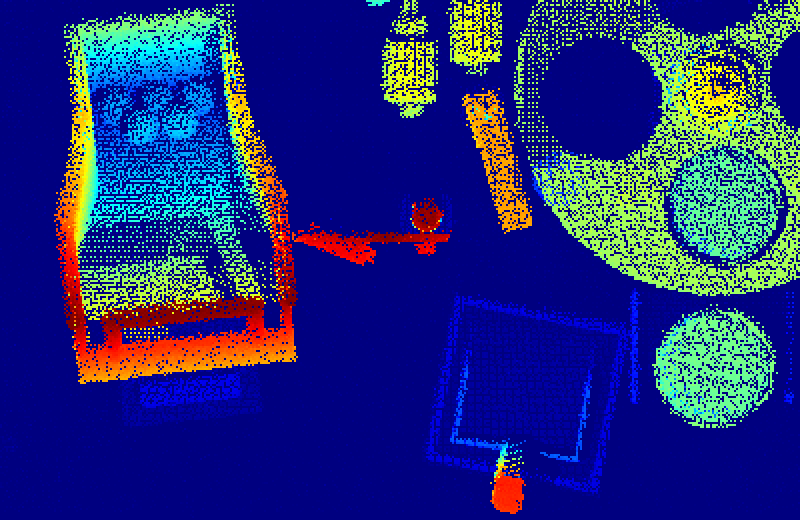

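```bash
cat > bin.py <<'E'
from h import *
Ps=[np.load(f"pics/{n}4.npz") for n in("wrist","top","scene")]
for n,p in zip(("wrist","top","scene"),Ps):
    P=p["P"]; q=P.reshape(-1,3)
    b=q[(abs(q[:,0]-.485)<.03)&(abs(q[:,1]+.09)<.033)&(q[:,2]>.148)&(q[:,2]<.17)]
    y=np.polyfit(b[:,1],b[:,0],1); print(n,"bar n",len(b),"mid x at y=-.0905",np.polyval(y,-.0905).round(4),"yaw",np.degrees(np.arctan(-y[0])).round(2),"ztop",np.percentile(b[:,2],95).round(4))
    th=np.radians(6.3); ex=np.array([np.cos(th),np.sin(th)]);ey=np.array([-ex[1],ex[0]]); o=np.array([.5935,-.0786])
    B=np.c_[(q[:,:2]-o)@ex,(q[:,:2]-o)@ey,q[:,2]-.018]
    # floor plane
    f=B[(B[:,0]>-.1)&(B[:,0]<-.055)&(abs(B[:,1])<.02)&(B[:,2]<.1)]
    a=np.polyfit(f[:,0],f[:,2],1); r=f[:,2]-np.polyval(a,f[:,0]); f=f[abs(r-np.median(r))<.004]; a=np.polyfit(f[:,0],f[:,2],1); t=-np.arctan(a[0])
    c,s_=np.cos(t),np.sin(t); print("  tilt",t.round(4),"floor offset above hinge",(a[1]*c).round(4),len(f))
    D=np.c_[B[:,0]*c-B[:,2]*s_, B[:,1], B[:,0]*s_+B[:,2]*c]  # bin coords rel hinge
    w=D[(D[:,2]>.03)&(D[:,2]<.068)&(abs(D[:,1])<.028)&(D[:,0]>-.02)&(D[:,0]<.01)]; print("  nosewall x",np.percentile(w[:,0],[10,50,90]).round(4) if len(w) else 0,len(w))
    rim=D[(D[:,2]>.066)&(D[:,2]<.085)&(D[:,0]>-.05)&(D[:,0]<-.012)&(abs(D[:,1])<.06)]
    for sg in(1,-1):
        k=rim[rim[:,1]*sg>.02]
        if len(k)>5: e=np.percentile(k[:,1],[5,50,95]); lin=np.polyfit(k[:,0],k[:,1],1); print("  rim",sg,len(k),e.round(4),"slope",lin[0].round(3),"z",np.median(k[:,2]).round(4))
    # knobs
    m=(p["im"].max(-1)<60).ravel()&(D[:,2]>.007)&(D[:,2]<.03)&(D[:,0]>-.07)&(D[:,0]<0)&(abs(D[:,1])<.035); k=D[m]; print("  knob extents",len(k),k.min(0).round(3) if len(k) else 0,k.max(0).round(3) if len(k) else 0)
    # dock
    m=(np.hypot(q[:,0]-.447,q[:,1]+.268)<.075)&(q[:,2]>.0125)&(q[:,2]<.02); r=cv2.minAreaRect((q[m][:,:2]*1000).astype(np.float32)); print("  dock",np.round(r[0],1),np.round(r[1],1),round(r[2],1))
    m=(np.hypot(q[:,0]-.39,q[:,1]+.255)<.04)&(q[:,2]>.128); r=cv2.minAreaRect((q[m][:,:2]*1000).astype(np.float32)); print("  cap",m.sum(),np.round(r[0],1),np.round(r[1],1),round(r[2],1),np.percentile(q[m][:,2],[5,50,95]).round(4))
    m=(np.hypot(q[:,0]-.44,q[:,1]+.265)<.06)&(q[:,2]>.028)&(q[:,2]<.038); r=cv2.minAreaRect((q[m][:,:2]*1000).astype(np.float32)); print("  scoopwalltop",m.sum(),np.round(r[0],1),np.round(r[1],1),round(r[2],1))
E
python3 bin.py
```

```text
wrist bar n 753 mid x at y=-.0905 0.4829 yaw 6.72 ztop 0.1597
  tilt 0.5915 floor offset above hinge 0.0049 422
  nosewall x [-0.0059 -0.0048 -0.0038] 1066
  rim 1 124 [0.0351 0.0372 0.0409] slope -0.01 z 0.0713
  rim -1 37 [-0.0426 -0.0401 -0.0356] slope 0.054 z 0.0733
  knob extents 439 [-0.053 -0.027  0.007] [-0.004  0.035  0.028]
  dock [ 448.6 -281.5] [121.7 100.9] 79.0
  cap 293 [ 393.9 -254. ] [14.1 18.3] 79.5 [0.1314 0.1343 0.1362]
  scoopwalltop 193 [ 430.4 -259.9] [64.  42.9] 80.9
top bar n 88 mid x at y=-.0905 0.486 yaw 8.77 ztop 0.1614
  tilt 0.5796 floor offset above hinge 0.0074 258
  nosewall x [-0.0054 -0.0037 -0.0022] 232
  rim 1 47 [0.0346 0.0377 0.0421] slope -0.06 z 0.0738
  rim -1 39 [-0.0433 -0.0391 -0.0359] slope 0.022 z 0.0745
  knob extents 134 [-0.052 -0.028  0.012] [-0.01   0.035  0.029]
  dock [ 473.7 -305.2] [71.8 19.9] 68.3
  cap 1759 [ 404.3 -238.9] [36.9 78.6] 47.0 [0.5806 0.6155 0.6194]
  scoopwalltop 0 [0. 0.] [0. 0.] 0.0
scene bar n 152 mid x at y=-.0905 0.4841 yaw 6.07 ztop 0.1611
  tilt 0.5147 floor offset above hinge 0.0123 29
  nosewall x [-0.0026 -0.0006  0.0016] 275
  rim 1 43 [0.038  0.0415 0.0438] slope 0.034 z 0.0758
  rim -1 72 [-0.0405 -0.0362 -0.0339] slope 0.011 z 0.0736
  knob extents 73 [-0.036 -0.025  0.01 ] [-0.004  0.012  0.026]
  dock [ 450.4 -280.5] [123.1 103.2] 79.3
  cap 489 [ 400.5 -236.1] [36.8 47.3] 12.4 [0.134  0.587  0.6014]
  scoopwalltop 90 [ 427.5 -259.4] [66.4 51. ] 81.7
```

Emit:
play_rows:
  moves:
    - [[0.111,-0.072,0.0],0.063]
    - [[0.111,-0.072,0.1],0.063]
    - [[0.111,-0.072,0.2],0.063]
    - [[0.111,-0.072,0.26],0.063]
    - [[0.111,-0.072,0.26],0.063]

```text
time_s: 8.45
eef_pos: [0.3958, -0.2533, 0.1641]
orientation: [-0.312, -3.122, -0.006]
contact_force: [0.0, 0.3, 0.3]
finger_gap: 0.0345
finger_force: 0.0
```

```bash
python3 - <<'E'
from h import *
s=monitor.get_state(); print(s["time_s"],np.round(s["eef_pos"],4),R.from_rotvec(s["orientation"]).as_matrix()[:,:2].round(3).tolist())
E
```

```text
8.45 [ 0.3958 -0.2533  0.1641] [[-0.98, 0.198], [0.198, 0.98], [0.005, 0.003]]
```

Emit:
play_rows:
  moves:
    - [[-0.005,-0.002,0.07],0]
    - [[-0.005,-0.002,0.144],0]
    - [[-0.005,-0.002,0.144],0]
    - [[-0.005,-0.002,0.144],0]

```text
time_s: 8.95
eef_pos: [0.4008, -0.2572, 0.0974]
orientation: [0.309, 3.123, -0.003]
contact_force: [0.4, 0.5, -0.4]
finger_gap: 0.0341
finger_force: 0.0
```

Emit:
play_rows:
  moves:
    - [[0,0,0],0]
    - [[0,0,0],0]
    - [[0,0,0],0]
  grip: 0
  grip_force: 30

```text
time_s: 9.32
eef_pos: [0.4006, -0.2571, 0.0971]
orientation: [0.308, 3.123, -0.003]
contact_force: [-1.7, 1.4, 7.0]
finger_gap: 0.0136
finger_force: 32.3
```

```bash
python3 - <<'E'
from h import *
s=monitor.get_state(); print(s["time_s"],np.round(s["eef_pos"],4),R.from_rotvec(s["orientation"]).as_matrix()[:,:2].round(3).tolist(),np.round(s["contact_force"],1),np.round(s["moment"],2),s["finger_gap"])
E
```

```text
9.325 [ 0.4006 -0.2571  0.0971] [[-0.981, 0.196], [0.196, 0.981], [-0.003, -0.002]] [-1.7  1.4  7. ] [0.2  0.04 0.1 ] 0.013643717802489316
```

Emit:
play_rows:
  moves:
    - [[-0.006,0,-0.006],0]
    - [[-0.014,0,-0.006],0]
    - [[-0.034,0,-0.019],0]
    - [[-0.055,0,-0.03],0]
    - [[-0.055,0,-0.03],0]

```text
time_s: 9.95
eef_pos: [0.4274, -0.2618, 0.1103]
orientation: [0.308, 3.126, -0.0]
contact_force: [0.1, 0.2, -0.7]
finger_gap: 0.0136
finger_force: 31.9
```

```bash
cat > pitch.py <<'E'
from h import *
import sys
# scoop pitch from the handle cloud/scene image is poor; report state
s=monitor.get_state(); print(s["time_s"],np.round(s["eef_pos"],4),R.from_rotvec(s["orientation"]).as_matrix()[:,:2].round(3).tolist(),"F",np.round(s["contact_force"],1),"M",np.round(s["moment"],2),s["finger_gap"],s["finger_force"])
E
python3 pitch.py; python3 - <<'E'
from h import *
im,d,s=look("scene","5"); np.savez("pics/s5.npz",im=im,P=cloud("scene",d)); cv2.imwrite("pics/e.png",cv2.resize(im[150:300,310:450,::-1],None,fx=4,fy=4,interpolation=cv2.INTER_CUBIC))
E
```

```text
9.95 [ 0.4274 -0.2618  0.1103] [[-0.981, 0.195], [0.195, 0.981], [-0.001, -0.0]] F [ 0.1  0.2 -0.7] M [ 0.03  0.14 -0.03] 0.013601316563514895 31.859695315361023
```

View pics/e.png

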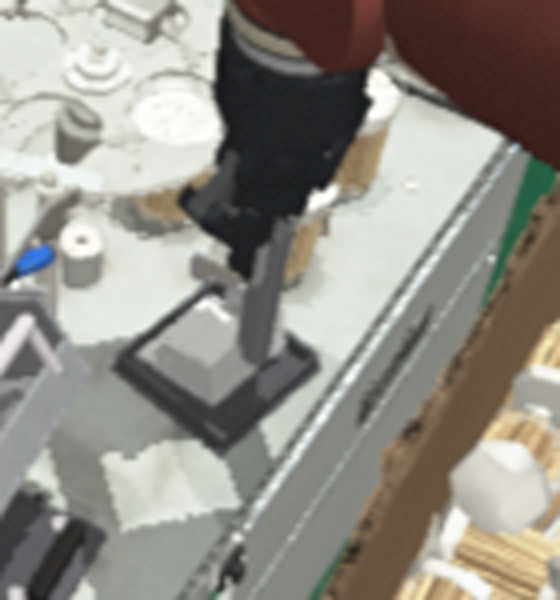

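```bash
cat > hp.py <<'E'
from h import *
def handle(P,s,lo=.075,hi=.022,w=.012):
    """pitch (deg, + = nose down) from the back-most visible edge of the handle below the fingers"""
    M=R.from_rotvec(s["orientation"]).as_matrix(); g=np.array(s["eef_pos"])
    ex=-M[:,0]; ey=M[:,1]; q=P.reshape(-1,3)-g; a=q@ex; b=q@ey; z=q[:,2]
    out=[]
    for z0 in np.arange(-lo,-.004,.008):
        k=(z>z0)&(z<z0+.008)&(abs(b)<w)&(abs(a)<.07)
        if k.sum()>4: out.append((z0+.004,a[k].min(),a[k].max(),k.sum(),np.median(b[k])))
    return np.array(out)
def report(n,tag):
    im,d,s=look(n,tag); P=cloud(n,d,s); np.savez(f"pics/{n}{tag}.npz",im=im,P=P,p=s["eef_pos"],o=s["orientation"])
    o=handle(P,s); print(n,"\n",o.round(4))
    if len(o)>2:
        for c in(1,2): print("pitch",(np.degrees(np.arctan(np.polyfit(o[:,0],o[:,c],1)[0]))+10).round(1))
E
python3 - <<'E'
from hp import *
report("scene","5b"); report("wrist","5b")
E
```

```text
scene 
 [[-7.10e-02 -1.36e-02  3.00e-04  1.80e+01  6.60e-03]
 [-6.30e-02 -1.38e-02  8.00e-04  1.60e+01  6.70e-03]
 [-5.50e-02 -1.43e-02  2.00e-03  2.00e+01  6.40e-03]
 [-4.70e-02 -1.38e-02  4.30e-03  2.10e+01  6.60e-03]
 [-3.90e-02 -1.40e-02  7.00e-04  2.10e+01  6.40e-03]
 [-3.10e-02 -1.45e-02  2.20e-03  1.90e+01  6.50e-03]
 [-2.30e-02 -1.42e-02  3.70e-03  2.10e+01  6.90e-03]
 [-1.50e-02 -1.48e-02  2.20e-03  2.20e+01  6.30e-03]
 [-7.00e-03 -1.44e-02 -1.80e-03  1.60e+01  7.00e-03]]
pitch 9.2
pitch 9.6
wrist 
 [[-7.10e-02 -1.52e-02 -1.40e-03  1.17e+02 -6.00e-04]
 [-6.30e-02 -1.52e-02  0.00e+00  1.27e+02  1.00e-04]
 [-5.50e-02 -1.53e-02 -1.15e-02  8.40e+01  8.00e-04]
 [-4.70e-02 -1.53e-02 -1.24e-02  9.50e+01  1.00e-04]
 [-3.90e-02 -1.53e-02 -1.19e-02  1.07e+02  7.00e-04]
 [-3.10e-02 -1.53e-02 -1.23e-02  1.11e+02  7.00e-04]
 [-2.30e-02 -1.54e-02 -1.19e-02  1.34e+02  7.00e-04]
 [-1.50e-02 -1.55e-02 -1.22e-02  1.54e+02  2.00e-04]
 [-7.00e-03 -1.55e-02 -1.16e-02  1.80e+02  7.00e-04]]
pitch 9.7
pitch 0.8
```

Emit:
play_rows:
  moves:
    - [[-0.022,0,-0.009],0]
    - [[-0.045,0,-0.016],0]
    - [[-0.068,0,-0.021],0]
    - [[-0.091,0,-0.024],0]
    - [[-0.115,0,-0.024],0]
    - [[-0.139,0,-0.023],0]
    - [[-0.139,0,-0.023],0]

```text
time_s: 10.98
eef_pos: [0.4957, -0.2754, 0.1214]
orientation: [0.308, 3.125, -0.0]
contact_force: [-0.2, 1.0, -0.1]
finger_gap: 0.0136
finger_force: 33.7
```

```bash
python3 pitch.py; python3 - <<'E'
from hp import *
report("wrist","6")
E
```

```text
10.975 [ 0.4957 -0.2754  0.1214] [[-0.981, 0.195], [0.195, 0.981], [-0.001, -0.0]] F [-0.2  1.  -0.1] M [ 0.11  0.11 -0.02] 0.013564830485579429 33.68811786174774
wrist 
 [[-7.10e-02 -6.36e-02 -5.60e-02  3.02e+02 -5.00e-04]
 [-6.30e-02 -5.68e-02 -4.90e-02  1.61e+02 -7.50e-03]
 [-5.50e-02 -6.13e-02 -4.36e-02  3.01e+02 -4.00e-04]
 [-4.70e-02 -5.95e-02 -5.18e-02  2.31e+02  8.00e-04]
 [-3.90e-02 -5.49e-02  6.96e-02  2.86e+02  8.00e-04]
 [-3.10e-02 -5.05e-02  6.96e-02  2.86e+02  8.00e-04]
 [-2.30e-02 -4.72e-02 -3.86e-02  3.14e+02  2.00e-04]
 [-1.50e-02 -4.13e-02 -3.32e-02  3.46e+02  7.00e-04]
 [-7.00e-03 -3.75e-02 -2.94e-02  3.79e+02  2.00e-04]]
pitch 31.4
pitch 40.7
```

Emit:
play_rows:
  moves:
    - [[0,0,-0.05],0]
    - [[0,0,-0.13],0]
    - [[0,0,-0.22],0]
    - [[0,0,-0.32],0]
    - [[0,0,-0.39],0]
    - [[0,0,-0.417],0]
  grip_force: 40

```text
time_s: 11.78
eef_pos: [0.4955, -0.2758, 0.3332]
orientation: [0.308, 3.121, -0.005]
contact_force: [-0.0, -0.0, -0.9]
finger_gap: 0.0136
finger_force: 40.2
```

Emit:
play_rows:
  moves:
    - [[-0.005,0.06,0],-0.02]
    - [[-0.012,0.16,0],-0.05]
    - [[-0.02,0.26,0],-0.08]
    - [[-0.028,0.35,0],-0.099]
    - [[-0.031,0.395,0],-0.099]
    - [[-0.031,0.395,0],-0.099]

```text
time_s: 12.52
eef_pos: [0.5482, -0.083, 0.3281]
orientation: [0.183, -3.135, -0.001]
contact_force: [-0.5, 0.1, -0.9]
finger_gap: 0.0139
finger_force: 40.1
```

```bash
cat > lip.py <<'E'
from hp import *
import sys
tag=sys.argv[1]
for n in("scene","wrist","top"):
    im,d,s=look(n,tag); P=cloud(n,d,s); M=R.from_rotvec(s["orientation"]).as_matrix(); g=np.array(s["eef_pos"])
    q=(P-g); a=q@-M[:,0]; b=q@M[:,1]; z=q[...,2]; np.savez(f"pics/{n}{tag}.npz",im=im,P=P,a=a,b=b,z=z)
    if n=="wrist":
        k=(abs(b)<.007)&(z<-.004)&(z>-.06)&(a<0)&(a>-.08); lz=z[k];la=a[k]; pf=np.polyfit(lz,la,1)
        for _ in range(4): r=la-np.polyval(pf,lz); kk=abs(r-np.median(r))<.004; pf=np.polyfit(lz[kk],la[kk],1)
        print("handle back face slope->pitch",(np.degrees(np.arctan(pf[0]))+10).round(1),"a at grip height",np.polyval(pf,.019).round(4),kk.sum(),"b mid",(b[k].min()+b[k].max())/2)
    k=(abs(b)<.045)&(z<-.06)&(z>-.16)&(a>-.12)&(a<.06)
    print(n,k.sum()); 
    for z0 in np.arange(-.15,-.06,.01):
        m=k&(z>=z0)&(z<z0+.01)
        if m.sum()>3: print("  z",z0.round(3),m.sum(),"a",a[m].min().round(4),a[m].max().round(4),"b",b[m].min().round(4),b[m].max().round(4))
E
python3 pitch.py; python3 lip.py 7
```

```text
12.525 [ 0.5482 -0.083   0.3281] [[-0.993, -0.117], [-0.117, 0.993], [0.001, 0.001]] F [-0.5  0.1 -0.9] M [-0.01 -0.07 -0.  ] 0.013903212755196565 40.08145272731781
scene 520
  z -0.11 18 a -0.031 -0.0147 b 0.0298 0.0336
  z -0.1 33 a -0.0441 -0.0183 b 0.0295 0.0329
  z -0.09 57 a -0.056 -0.0195 b 0.0305 0.0334
  z -0.08 196 a -0.064 -0.0169 b -0.0316 0.0334
  z -0.07 213 a -0.0612 -0.0259 b -0.0322 0.0332
handle back face slope->pitch 39.1 a at grip height -0.0194 1799 b mid 0.00020172400499329605
wrist 3457
  z -0.12 300 a -0.0232 -0.0157 b -0.0298 0.0309
  z -0.11 601 a -0.0335 -0.0157 b -0.0308 0.0317
  z -0.1 110 a -0.035 -0.0203 b -0.0298 0.0308
  z -0.09 82 a -0.0373 -0.0193 b -0.0298 0.0308
  z -0.08 1059 a -0.064 -0.0179 b -0.0314 0.0325
  z -0.07 1305 a -0.0595 -0.0244 b -0.0315 0.0325
top 438
  z -0.12 47 a -0.0228 -0.0147 b -0.0295 0.0079
  z -0.11 74 a -0.0322 -0.0154 b -0.0322 0.0259
  z -0.1 84 a -0.0401 -0.0243 b -0.0326 0.0273
  z -0.09 10 a -0.0453 -0.0188 b -0.0329 -0.0321
  z -0.08 102 a -0.0633 -0.0174 b -0.0329 0.031
  z -0.07 121 a -0.0588 -0.0261 b -0.0329 0.0296
```

```bash
cat > rel.py <<'E'
from hp import *
import sys
tag=sys.argv[1]; t=.5915;c,sn=np.cos(t),np.sin(t); th=np.radians(6.4); ex=np.array([np.cos(th),np.sin(th)]);ey=np.array([-ex[1],ex[0]]); o=np.array([.5946,-.0795])
for n in("wrist","top","scene"):
    f=np.load(f"pics/{n}{tag}.npz"); q=f["P"].reshape(-1,3); a,b,z=(f[k].ravel() for k in"abz")
    X=(q[:,:2]-o)@ex; Y=(q[:,:2]-o)@ey; Z=q[:,2]-.018; D=np.c_[X*c-Z*sn,Y,X*sn+Z*c]
    rim=D[(D[:,2]>.066)&(D[:,2]<.085)&(D[:,0]>-.05)&(D[:,0]<-.012)&(abs(D[:,1])<.06)]
    print(n,[(sg,len(k),np.percentile(k[:,1],[5,50,95]).round(4).tolist(),np.polyfit(k[:,0],k[:,1],1)[0].round(3)) for sg in(1,-1) for k in[rim[rim[:,1]*sg>.02]] if len(k)>5])
    w=D[(D[:,2]>.02)&(D[:,2]<.068)&(abs(D[:,1])<.028)&(D[:,0]>-.02)&(D[:,0]<.01)]; fl=D[(abs(D[:,1])<.025)&(D[:,0]>-.1)&(D[:,0]<-.06)&(abs(D[:,2]-.005)<.008)]
    print("   nosewall",np.median(w[:,0]).round(4) if len(w) else None,len(w),"floor",np.median(fl[:,2]).round(4) if len(fl) else None,len(fl))
    k=(abs(b)<.045)&(z<-.06)&(z>-.12)&(a>-.07)&(a<-.01)&(q[:,2]>.17); k=Y[k]; print("   scoop Y",np.percentile(k,[1,99]).round(4))
    m=(f["im"].max(-1)<60).ravel()&(D[:,2]>.007)&(D[:,2]<.03)&(D[:,0]>-.08)&(D[:,0]<0)&(abs(D[:,1])<.035); k=D[m]; print("   knobs",len(k),np.percentile(k,1,axis=0).round(3) if len(k) else 0,np.percentile(k,99,axis=0).round(3) if len(k) else 0)
E
python3 rel.py 7
```

```text
wrist [(1, 121, [0.0364, 0.0397, 0.0435], np.float64(0.002)), (-1, 121, [-0.0409, -0.037, -0.0337], np.float64(-0.014))]
   nosewall -0.006 383 floor None 0
   scoop Y [-0.0304  0.0323]
   knobs 185 [-0.042 -0.034  0.008] [-0.006  0.031  0.029]
top [(-1, 38, [-0.042, -0.0381, -0.0349], np.float64(0.043))]
   nosewall -0.0052 106 floor 0.0057 78
   scoop Y [-0.0328  0.0286]
   knobs 18 [-0.037 -0.027  0.01 ] [-0.012  0.009  0.021]
scene [(1, 34, [0.0414, 0.043, 0.045], np.float64(-0.024)), (-1, 56, [-0.0396, -0.0354, -0.0332], np.float64(0.035))]
   nosewall -0.0054 344 floor 0.0057 119
   scoop Y [-0.0298  0.0347]
   knobs 86 [-0.037 -0.024  0.008] [-0.012  0.012  0.024]
```

Emit:
play_rows:
  moves:
    - [[-0.002,0.001,0.04],0]
    - [[-0.002,0.001,0.12],0]
    - [[-0.002,0.001,0.2],0]
    - [[-0.002,0.001,0.26],0]
    - [[-0.002,0.001,0.272],0]
    - [[-0.002,0.001,0.272],0]

```text
time_s: 13.42
eef_pos: [0.5491, -0.0842, 0.1935]
orientation: [0.178, -3.136, -0.0]
contact_force: [-0.2, -0.2, -0.8]
finger_gap: 0.0133
finger_force: 40.1
```

Emit:
play_rows:
  moves:
    - [[0,0,0.006],0]
    - [[0,0,0.012],0]
    - [[0,0,0.012],0]

```text
time_s: 13.8
eef_pos: [0.5494, -0.0839, 0.1881]
orientation: [-0.179, 3.136, -0.0]
contact_force: [0.5, 0.6, -1.3]
finger_gap: 0.0135
finger_force: 40.1
```

```bash
python3 pitch.py; python3 lip.py 8|grep -A8 handle; python3 rel.py 8
```

```text
13.8 [ 0.5494 -0.0839  0.1881] [[-0.993, -0.114], [-0.114, 0.993], [-0.001, -0.0]] F [ 0.5  0.6 -1.3] M [-0.06 -0.03 -0.02] 0.013468708641404292 40.05902051925659
handle back face slope->pitch 39.0 a at grip height -0.0195 1816 b mid 7.315912005518427e-05
wrist 14769
  z -0.15 1501 a 0.0047 0.0592 b -0.0345 0.036
  z -0.14 1168 a -0.0113 0.06 b -0.0362 0.0374
  z -0.13 430 a -0.0276 0.0599 b -0.0432 0.0449
  z -0.12 1034 a -0.0433 0.0596 b -0.045 0.045
  z -0.11 1515 a -0.0575 0.057 b -0.045 0.045
  z -0.1 1296 a -0.0775 0.0593 b -0.045 0.045
  z -0.09 2387 a -0.0986 0.0556 b -0.045 0.045
wrist [(1, 134, [0.0368, 0.0404, 0.0436], np.float64(0.117)), (-1, 120, [-0.0408, -0.0378, -0.0339], np.float64(-0.123))]
   nosewall -0.0069 507 floor 0.0113 590Traceback (most recent call last):
  File "rel.py", line 11, in <module>
    k=(abs(b)<.045)&(z<-.06)&(z>-.12)&(a>-.07)&(a<-.01)&(q[:,2]>.17); k=Y[k]; print("   scoop Y",np.percentile(k,[1,99]).round(4))
                                                                                                 ~~~~~~~~~~~~~^^^^^^^^^^
    return _quantile_unchecked(
        a, q, axis, out, overwrite_input, method, keepdims, weights)
    return _ureduce(a,
                    func=_quantile_ureduce_func,
    ...<5 lines>...
                    overwrite_input=overwrite_input,
                    method=method)
    r = func(a, **kwargs)
    result = _quantile(arr,
                       quantiles=q,
    ...<2 lines>...
                       out=out,
                       weights=wgt)
    slices_having_nans = np.isnan(arr[-1, ...])
                                  ~~~^^^^^^^^^
IndexError: index -1 is out of bounds for axis 0 with size 0
```

Emit:
play_rows:
  moves:
    - [[0,0,0.006],0]
    - [[0,0,0.006],0]

```text
time_s: 14.2
eef_pos: [0.549, -0.0838, 0.1843]
orientation: [0.179, -3.136, -0.0]
contact_force: [0.5, 0.5, -0.8]
finger_gap: 0.0135
finger_force: 40.1
```

Emit:
play_rows:
  moves:
    - [[0,0,0.005],0]
    - [[0,0,0.005],0]

```text
time_s: 14.45
eef_pos: [0.5491, -0.0838, 0.1819]
orientation: [0.179, -3.136, -0.0]
contact_force: [0.5, 0.3, -0.6]
finger_gap: 0.0134
finger_force: 40.1
```

Emit:
play_rows:
  moves:
    - [[0,0,0.004],0]
    - [[0,0,0.004],0]

```text
time_s: 14.7
eef_pos: [0.5492, -0.0838, 0.18]
orientation: [0.179, -3.136, -0.0]
contact_force: [0.7, 0.1, -1.1]
finger_gap: 0.0136
finger_force: 40.1
```

Emit:
play_rows:
  moves:
    - [[0,0,0.003],0]
    - [[0,0,0.003],0]

```text
time_s: 14.95
eef_pos: [0.5492, -0.0838, 0.1786]
orientation: [0.179, -3.136, -0.0]
contact_force: [-0.5, -0.4, -0.4]
finger_gap: 0.0131
finger_force: 40.1
```

Emit:
play_rows:
  moves:
    - [[0,0,0.003],0]
    - [[0,0,0.003],0]

```text
time_s: 15.2
eef_pos: [0.5497, -0.0839, 0.1778]
orientation: [-0.179, 3.135, -0.0]
contact_force: [-1.0, 1.0, -0.6]
finger_gap: 0.0136
finger_force: 40.4
```

Emit:
play_rows:
  moves:
    - [[0,0,0.003],0]
    - [[0,0,0.003],0]

```text
time_s: 15.45
eef_pos: [0.5503, -0.0841, 0.1772]
orientation: [-0.179, 3.134, -0.001]
contact_force: [0.8, -0.1, 5.3]
finger_gap: 0.0137
finger_force: 40.9
```

Emit:
play_rows:
  moves:
    - [[-0.0145,0,0.01],0]
    - [[-0.029,0,0.02],0]
    - [[-0.0435,0,0.03],0]
    - [[-0.058,0,0.04],0]
    - [[-0.058,0,0.04],0]

```text
time_s: 16.08
eef_pos: [0.5805, -0.0809, 0.1576]
orientation: [-0.179, 3.131, -0.002]
contact_force: [2.8, -1.0, 5.3]
finger_gap: 0.0135
finger_force: 41.0
```

Emit:
play_rows:
  moves:
    - [[-0.0145,0,0.01],0]
    - [[-0.029,0,0.02],0]
    - [[-0.04,0,0.027],0]
    - [[-0.04,0,0.027],0]

```text
time_s: 16.58
eef_pos: [0.6008, -0.0789, 0.1452]
orientation: [-0.179, 3.13, -0.003]
contact_force: [2.5, -0.2, 9.7]
finger_gap: 0.0134
finger_force: 41.5
```

```bash
python3 pitch.py; python3 lip.py 9|grep handle; python3 - <<'E'
from h import *
o=np.hstack([np.load("pics/wrist9.npz")["im"][150:350,200:480],np.load("pics/scene9.npz")["im"][170:370,220:500]])
cv2.imwrite("pics/f.png",cv2.resize(o[:,:,::-1],(800,286),interpolation=cv2.INTER_CUBIC))
E
```

```text
16.575 [ 0.6008 -0.0789  0.1452] [[-0.993, -0.114], [-0.114, 0.993], [-0.006, -0.002]] F [ 2.5 -0.2  9.7] M [ 0.04 -0.5  -0.04] 0.013373410711703062 41.47615134716034
handle back face slope->pitch 38.8 a at grip height -0.0193 1805 b mid 0.00026300898561171454
```

View pics/f.png

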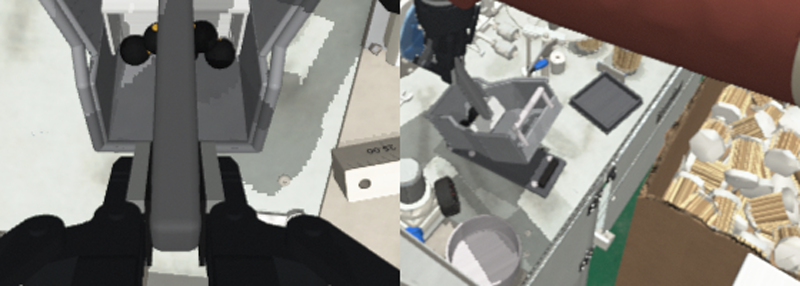

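Emit:
play_rows:
  moves:
    - [[-0.006,0,0.003],0]
    - [[-0.012,0,0.006],0]
    - [[-0.012,0,0.006],0]

```text
time_s: 17.1
eef_pos: [0.6061, -0.0782, 0.1421]
orientation: [-0.179, 3.131, -0.003]
contact_force: [1.9, -0.5, 9.3]
finger_gap: 0.0137
finger_force: 41.6
```

Emit:
play_rows:
  moves:
    - [[-0.006,0,0.003],0]
    - [[-0.006,0,0.003],0]

```text
time_s: 17.35
eef_pos: [0.6088, -0.0779, 0.1415]
orientation: [-0.179, 3.132, -0.003]
contact_force: [-1.3, -0.9, 13.8]
finger_gap: 0.0139
finger_force: 42.1
```

```bash
python3 pitch.py; python3 lip.py 10|grep handle; python3 - <<'E'
from h import *
f=np.load("pics/wrist10.npz"); t=.5915;c,sn=np.cos(t),np.sin(t); th=np.radians(6.4); ex=np.array([np.cos(th),np.sin(th)]);ey=np.array([-ex[1],ex[0]]); o=np.array([.5946,-.0795]); q=f["P"]
X=(q[...,:2]-o)@ex; Y=(q[...,:2]-o)@ey; Z=q[...,2]-.018; D=np.stack([X*c-Z*sn+.006,Y,X*sn+Z*c-.005],-1)
m=(f["im"].max(-1)<45)&(D[...,2]>.003)&(D[...,2]<.045)&(D[...,0]>-.08)&(D[...,0]<.01)&(abs(Y)<.036)
k,L,st,ce=cv2.connectedComponentsWithStats(m.astype(np.uint8))
for i in range(1,k):
    if st[i,4]>20: p=D[L==i]; print(st[i],p.mean(0).round(4),p.min(0).round(4),p.max(0).round(4))
E
```

```text
17.35 [ 0.6088 -0.0779  0.1415] [[-0.993, -0.114], [-0.114, 0.993], [-0.004, -0.002]] F [-1.3 -0.9 13.8] M [0.03 0.5  0.01] 0.013932962033710581 42.129693031311035
handle back face slope->pitch 39.8 a at grip height -0.0198 1824 b mid 0.00020078093406245955
[336 158  30  34 671] [-0.0202  0.0199  0.0175] [-0.0318  0.0099  0.006 ] [-0.0005  0.0327  0.0226]
[283 163  27  26 493] [-0.0157 -0.0196  0.015 ] [-0.0267 -0.0308  0.006 ] [-0.0001 -0.0097  0.0208]
```

Emit:
play_rows:
  moves:
    - [[0.014,0,0],0]
    - [[0.027,0,0],0]
    - [[0.044,0,-0.006],0]
    - [[0.062,0,-0.011],0]
    - [[0.078,0,-0.014],0]
    - [[0.094,0,-0.015],0]
    - [[0.094,0,-0.015],0]

```text
time_s: 18.38
eef_pos: [0.5625, -0.0829, 0.1481]
orientation: [-0.178, 3.129, -0.002]
contact_force: [4.1, 1.1, 8.4]
finger_gap: 0.0133
finger_force: 40.6
```

```bash
python3 pitch.py; python3 lip.py 11|grep handle; cat > kn.py <<'E'
from h import *
import sys
f=np.load(f"pics/wrist{sys.argv[1]}.npz"); t=.5915;c,sn=np.cos(t),np.sin(t); th=np.radians(6.4); ex=np.array([np.cos(th),np.sin(th)]);ey=np.array([-ex[1],ex[0]]); o=np.array([.5946,-.0795]); q=f["P"]
X=(q[...,:2]-o)@ex; Y=(q[...,:2]-o)@ey; Z=q[...,2]-.018; D=np.stack([X*c-Z*sn+.006,Y,X*sn+Z*c-.005],-1)
m=(f["im"].max(-1)<45)&(D[...,2]>.003)&(D[...,2]<.06)&(D[...,0]>-.09)&(D[...,0]<.01)&(abs(Y)<.036)
k,L,st,ce=cv2.connectedComponentsWithStats(m.astype(np.uint8))
for i in range(1,k):
    if st[i,4]>20: p=D[L==i]; print(st[i],p.mean(0).round(4),p.min(0).round(4),p.max(0).round(4))
E
python3 kn.py 11
```

```text
18.375 [ 0.5625 -0.0829  0.1481] [[-0.993, -0.114], [-0.114, 0.994], [-0.007, -0.002]] F [4.1 1.1 8.4] M [ 0.22 -0.81 -0.05] 0.01325279791150652 40.608941316604614
handle back face slope->pitch 19.4 a at grip height -0.0148 1120 b mid -1.4780120158796803e-07
[336 215  24  33 520] [-0.022   0.0193  0.0229] [-0.0346  0.0109  0.0122] [-0.0013  0.0305  0.0297]
[285 221  25  27 420] [-0.0174 -0.02    0.0232] [-0.0291 -0.0305  0.0135] [-0.0009 -0.0102  0.0295]
```

Emit:
play_rows:
  moves:
    - [[0.016,0,0.001],0]
    - [[0.03,0,0.005],0]
    - [[0.044,0,0.01],0]
    - [[0.058,0,0.018],0]
    - [[0.07,0,0.027],0]
    - [[0.07,0,0.027],0]

```text
time_s: 19.27
eef_pos: [0.5268, -0.0869, 0.1333]
orientation: [-0.178, 3.132, -0.002]
contact_force: [1.9, 0.3, 7.0]
finger_gap: 0.0133
finger_force: 40.1
```

```bash
python3 pitch.py; python3 lip.py 12|grep handle;python3 kn.py 12
```

```text
19.275 [ 0.5268 -0.0869  0.1333] [[-0.994, -0.114], [-0.114, 0.994], [-0.004, -0.001]] F [1.9 0.3 7. ] M [ 0.07 -0.66 -0.04] 0.013328594318819408 40.11673450469971
handle back face slope->pitch 6.1 a at grip height -0.0126 726 b mid 6.143936861771702e-05
```

```bash
python3 - <<'E'
from hp import *
for n in("wrist","scene"):
    f=np.load(f"pics/{n}12.npz"); a,b,z=f["a"],f["b"],f["z"]
    for z0 in np.arange(-.09,.04,.008):
        k=(abs(b)<.009)&(z>z0)&(z<z0+.008)&(a>-.05)&(a<.05)
        if k.sum()>3: print(n,z0.round(3),k.sum(),np.percentile(a[k],[2,50,98]).round(4))
im=np.load("pics/wrist12.npz")["im"]; sc=np.load("pics/scene12.npz")["im"]
o=np.hstack([im[100:360,180:500],cv2.resize(sc[200:330,220:380],(320,260))]); cv2.imwrite("pics/g.png",cv2.resize(o[:,:,::-1],(800,325),interpolation=cv2.INTER_CUBIC))
E
```

```text
wrist -0.09 822 [-0.0321 -0.018   0.0013]
wrist -0.082 655 [-0.0494 -0.0408  0.0035]
wrist -0.074 59 [-0.0073 -0.0064  0.0054]
wrist -0.066 78 [-0.0077 -0.0071  0.007 ]
wrist -0.058 76 [-0.0083 -0.0078 -0.0052]
wrist -0.05 82 [-0.0091 -0.0083 -0.0062]
wrist -0.042 97 [-0.0093 -0.0088 -0.0066]
wrist -0.034 106 [-0.0101 -0.0095 -0.0069]
wrist -0.026 116 [-0.0105 -0.01   -0.0076]
wrist -0.018 134 [-0.0111 -0.0105 -0.0082]
wrist -0.01 165 [-0.0117 -0.0111 -0.0086]
wrist -0.002 210 [-0.0122 -0.0115 -0.0097]
wrist 0.006 290 [-0.0129 -0.0119 -0.0102]
wrist 0.014 348 [-0.0134 -0.0123 -0.0105]
wrist 0.022 395 [-0.0139 -0.0129 -0.0105]
wrist 0.03 911 [-0.0144 -0.0111  0.0099]
wrist 0.038 1561 [-0.0138 -0.0059  0.0044]
scene -0.09 101 [-0.0328 -0.0114  0.0476]
scene -0.082 89 [-0.049  -0.0344  0.0495]
scene -0.074 6 [-0.0062  0.0012  0.0064]
scene -0.066 24 [-0.0068 -0.0023  0.0104]
scene -0.058 20 [-0.0075 -0.0017  0.0102]
scene -0.05 21 [-0.0077 -0.0006  0.0087]
scene -0.042 20 [-0.008  -0.0037  0.007 ]
scene -0.034 18 [-0.0091 -0.0021  0.0062]
scene -0.026 19 [-0.0095 -0.0064  0.0047]
scene -0.018 20 [-0.0098 -0.0044  0.0051]
scene -0.01 11 [-0.0108 -0.01   -0.0066]
scene -0.002 9 [-0.0108 -0.0102 -0.0086]
scene 0.006 11 [-0.0115 -0.0102 -0.0096]
scene 0.014 12 [-0.0121 -0.011  -0.0097]
scene 0.022 10 [-0.0131 -0.0119 -0.0102]
scene 0.03 14 [-0.0132 -0.0118 -0.0084]
scene 0.038 24 [-0.0132 -0.0096 -0.006 ]
```

View pics/g.png

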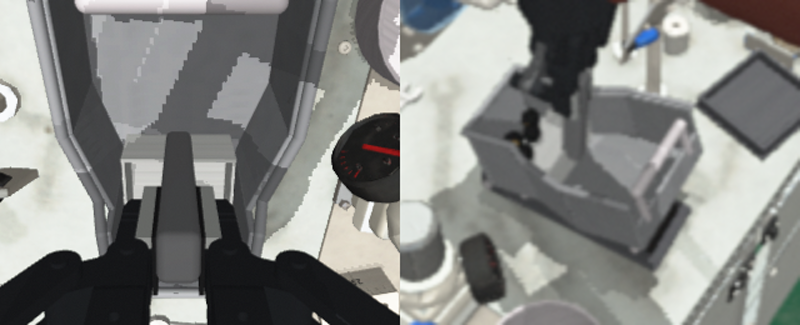

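```bash
python3 - <<'E'
from hp import *
for tag in("7","10","11","12"):
    f=np.load(f"pics/wrist{tag}.npz"); a,b,z=f["a"],f["b"],f["z"]
    k=(abs(b)<.006)&(z>.02)&(a>-.05)&(a<.03)&(z<.08); print(tag,"cap zmax",np.percentile(z[k],[50,90,99]).round(4),"a of top",np.median(a[k&(z>np.percentile(z[k],80))]).round(4))
    k=(abs(b)>.012)&(abs(b)<.03)&(z<-.05)&(z>-.11)&(a>-.075)&(a<.02)
    s=f["P"][...,2]; im=f["im"].astype(int); br=k&(im.min(-1)>150)
    print("   bright", br.sum(), [ (z0.round(3),m.sum(),np.percentile(a[m],[2,98]).round(3).tolist()) for z0 in np.arange(-.11,-.05,.006) for m in [br&(z>z0)&(z<z0+.006)] if m.sum()>10])
E
```

```text
7 cap zmax [0.0382 0.0779 0.0798] a of top -0.0108
   bright 1553 [(np.float64(-0.11), np.int64(159), [-0.029, -0.022]), (np.float64(-0.104), np.int64(165), [-0.034, -0.028]), (np.float64(-0.08), np.int64(121), [-0.064, -0.061]), (np.float64(-0.074), np.int64(233), [-0.062, -0.056]), (np.float64(-0.068), np.int64(283), [-0.057, -0.051]), (np.float64(-0.062), np.int64(325), [-0.052, -0.047]), (np.float64(-0.056), np.int64(267), [-0.047, -0.044])]
10 cap zmax [0.0382 0.0779 0.0798] a of top -0.0108
   bright 2208 [(np.float64(-0.11), np.int64(64), [-0.03, -0.024]), (np.float64(-0.104), np.int64(155), [-0.035, -0.03]), (np.float64(-0.08), np.int64(115), [-0.065, -0.063]), (np.float64(-0.074), np.int64(471), [-0.064, -0.058]), (np.float64(-0.068), np.int64(472), [-0.059, -0.053]), (np.float64(-0.062), np.int64(552), [-0.054, -0.048]), (np.float64(-0.056), np.int64(371), [-0.05, -0.045])]
11 cap zmax [0.04   0.0782 0.0798] a of top -0.0108
   bright 2120 [(np.float64(-0.11), np.int64(45), [0.016, 0.02]), (np.float64(-0.104), np.int64(644), [0.001, 0.018]), (np.float64(-0.098), np.int64(102), [-0.001, 0.003]), (np.float64(-0.092), np.int64(144), [-0.026, -0.023]), (np.float64(-0.086), np.int64(212), [-0.041, -0.021]), (np.float64(-0.08), np.int64(241), [-0.049, -0.019]), (np.float64(-0.074), np.int64(282), [-0.06, 0.004]), (np.float64(-0.068), np.int64(367), [-0.018, -0.011]), (np.float64(-0.062), np.int64(83), [-0.016, -0.013])]
12 cap zmax [0.0406 0.0782 0.0798] a of top -0.0109
   bright 2669 [(np.float64(-0.092), np.int64(599), [-0.018, 0.003]), (np.float64(-0.086), np.int64(842), [-0.039, 0.003]), (np.float64(-0.08), np.int64(756), [-0.06, -0.037]), (np.float64(-0.074), np.int64(337), [-0.067, -0.056]), (np.float64(-0.068), np.int64(12), [0.006, 0.017]), (np.float64(-0.062), np.int64(119), [0.006, 0.008])]
```

```bash
cat > tilt.py <<'E'
from h import *
import sys
for tag in sys.argv[1:]:
  for n in("wrist","scene"):
    q=np.load(f"pics/{n}{tag}.npz")["P"].reshape(-1,3); th=np.radians(6.4); ex=np.array([np.cos(th),np.sin(th)]);ey=np.array([-ex[1],ex[0]]); o=np.array([.5946,-.0795])
    X=(q[:,:2]-o)@ex; Y=(q[:,:2]-o)@ey; Z=q[:,2]-.018
    r=np.hypot(X,Z); k=(abs(r-.1765)<.006)&(abs(Y)<.03)&(Z>.045); phi=np.arctan2(Z[k],-X[k])-np.arctan2(52,168)
    print(tag,n,"bar tilt",k.sum(),np.percentile(phi,[10,50,90]).round(3))
E
python3 tilt.py 7 9 10 11 12
```

```text
7 wrist bar tilt 1119 [0.396 0.588 0.615]
7 scene bar tilt 290 [0.4   0.592 1.891]
9 wrist bar tilt 4002 [1.233 1.241 1.312]
9 scene bar tilt 380 [0.384 0.581 1.876]
10 wrist bar tilt 4213 [1.28  1.294 1.377]
10 scene bar tilt 389 [0.366 0.58  1.874]
11 wrist bar tilt 8881 [0.377 0.562 1.055]
11 scene bar tilt 342 [0.362 0.558 1.878]
12 wrist bar tilt 7749 [0.138 0.779 0.851]
12 scene bar tilt 314 [0.142 0.313 1.885]
```

Emit:
play_rows:
  moves:
    - [[0,0,0],0]
    - [[0,0,0],0]
    - [[0.007,0,0.003],0]
    - [[0.013,0,0.005],0]
    - [[0.021,0,0.007],0]
    - [[0.029,0,0.009],0]
    - [[0.029,0,0.009],0]
  grip_force: 20

```text
time_s: 20.3
eef_pos: [0.5125, -0.0885, 0.1292]
orientation: [-0.179, 3.132, -0.002]
contact_force: [1.9, -0.3, 7.9]
finger_gap: 0.0138
finger_force: 40.3
```

```bash
python3 pitch.py; python3 lip.py 13|grep handle;python3 tilt.py 13
```

```text
20.3 [ 0.5125 -0.0885  0.1292] [[-0.994, -0.114], [-0.114, 0.994], [-0.004, -0.001]] F [ 1.9 -0.3  7.9] M [ 0.1  -0.48 -0.01] 0.013780120110879226 40.26846706867218
handle back face slope->pitch 26.6 a at grip height -0.0561 748 b mid 3.3119499132138255e-07
13 wrist bar tilt 7205 [0.101 0.676 0.761]
13 scene bar tilt 301 [0.097 0.276 1.881]
```

Emit:
play_rows:
  moves:
    - [[0,0,0],0]
    - [[0,0,0],0]
  grip: 0
  grip_force: 20

```text
time_s: 20.7
eef_pos: [0.5125, -0.0885, 0.1292]
orientation: [-0.179, 3.133, -0.002]
contact_force: [1.4, 0.7, 8.7]
finger_gap: 0.0136
finger_force: 40.3
```

```bash
sed -i 's/(a<0)&(a>-.08)/(a<0)\&(a>-.03 if len(sys.argv)>2 else a>-.08)/' lip.py; python3 pitch.py; python3 lip.py 14 x|grep handle;python3 tilt.py 14
```

```text
20.7 [ 0.5125 -0.0885  0.1292] [[-0.993, -0.114], [-0.114, 0.994], [-0.004, -0.001]] F [1.4 0.7 8.7] M [ 0.14 -0.45 -0.08] 0.013607027088790092 40.271074175834656
handle back face slope->pitch -0.3 a at grip height -0.0117 444 b mid 0.00021726603381697377
14 wrist bar tilt 7164 [0.101 0.674 0.761]
14 scene bar tilt 297 [0.103 0.279 1.892]
```

Emit:
play_rows:
  moves:
    - [[0.008,0,0.004],0]
    - [[0.016,0,0.008],0]
    - [[0.023,0,0.013],0]
    - [[0.03,0,0.019],0]
    - [[0.034,0,0.023],0]
    - [[0.034,0,0.023],0]

```text
time_s: 21.6
eef_pos: [0.4954, -0.0905, 0.1172]
orientation: [-0.179, 3.133, -0.001]
contact_force: [0.7, -0.5, 6.9]
finger_gap: 0.0135
finger_force: 40.0
```

```bash
python3 pitch.py; python3 lip.py 15 x|grep handle;python3 tilt.py 15; python3 - <<'E'
from h import *
o=np.hstack([np.load("pics/scene15.npz")["im"][200:330,230:390],np.load("pics/top15.npz")["im"][160:290,200:360]]); cv2.imwrite("pics/h.png",cv2.resize(o[:,:,::-1],(800,325),interpolation=cv2.INTER_CUBIC))
E
```

```text
21.6 [ 0.4954 -0.0905  0.1172] [[-0.994, -0.114], [-0.114, 0.994], [-0.003, -0.001]] F [ 0.7 -0.5  6.9] M [ 0.1  -0.54 -0.05] 0.01354316978638152 39.96927201747894
handle back face slope->pitch -7.0 a at grip height -0.0107 94 b mid 0.0004118601234413834
15 wrist bar tilt 6736 [0.131 0.576 0.664]
15 scene bar tilt 282 [0.115 0.166 1.893]
```

View pics/h.png

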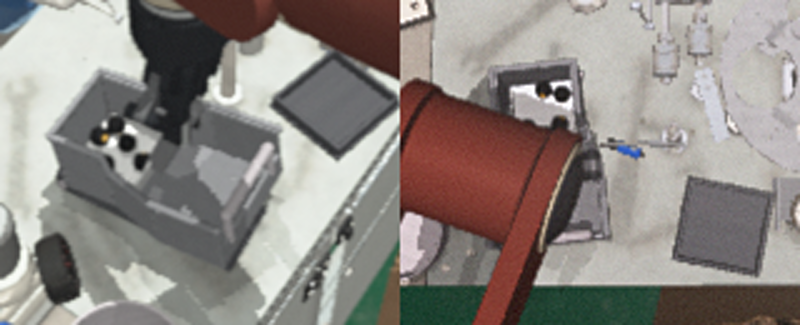

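Emit:
play_rows:
  moves:
    - [[0,0,-0.008],0]
    - [[0,0,-0.025],0]
    - [[0,0,-0.055],0]
    - [[0,0,-0.1],0]
    - [[0,0,-0.15],0]
    - [[0,0,-0.2],0]
    - [[0,0,-0.24],0]
    - [[0,0,-0.265],0]

```text
time_s: 22.75
eef_pos: [0.4943, -0.0903, 0.2498]
orientation: [-0.179, 3.135, -0.001]
contact_force: [0.3, -0.3, -1.9]
finger_gap: 0.0137
finger_force: 38.6
```

Emit:
play_rows:
  moves:
    - [[0,0,-0.02],0]
    - [[0,0,-0.05],0]
    - [[0,0,-0.08],0]
    - [[0,0,-0.1],0]
    - [[0,0,-0.11],0]
    - [[0,0,-0.11],0]

```text
time_s: 23.5
eef_pos: [0.4942, -0.0902, 0.3035]
orientation: [-0.179, 3.136, -0.0]
contact_force: [-0.3, -0.5, -1.3]
finger_gap: 0.0135
finger_force: 38.6
```

```bash
cat > load.py <<'E'
from hp import *
import sys
tag=sys.argv[1]
for n in("scene","top","wrist"):
    f=np.load(f"pics/{n}{tag}.npz"); im=f["im"]; a,b,z=f["a"],f["b"],f["z"]
    m=(im.max(-1)<60)&(a>0.0)&(a<.1)&(abs(b)<.04)&(z<-.045)&(z>-.12)
    m2=(im.max(-1)<60)&(f["P"][...,2]>.015)&(f["P"][...,2]<.08)&(abs(f["P"][...,0]-.5)<.12)&(abs(f["P"][...,1]+.09)<.07)
    for nm,mm in(("on scoop",m),("in bin",m2)):
        k,L,st,ce=cv2.connectedComponentsWithStats(cv2.erode(mm.astype(np.uint8),np.ones((1,1))))
        print(n,nm,[(int(st[i,4]),a[L==i].mean().round(3).item(),b[L==i].mean().round(3).item(),z[L==i].mean().round(3).item()) for i in range(1,k) if st[i,4]>=10])
E
python3 pitch.py; python3 lip.py 16 x|grep -A9 -e handle -e top;python3 load.py 16
```

```text
23.5 [ 0.4942 -0.0902  0.3035] [[-0.993, -0.114], [-0.114, 0.993], [-0.0, -0.0]] F [-0.3 -0.5 -1.3] M [0.04 0.06 0.03] 0.013485673864664724 38.627620339393616
handle back face slope->pitch -7.0 a at grip height -0.0108 108 b mid 0.00035139796956468183
wrist 607
  z -0.09 157 a 0.0295 0.0314 b -0.0315 0.032
  z -0.08 241 a 0.0283 0.0302 b -0.0315 0.0321
  z -0.07 209 a 0.014 0.0337 b -0.0315 0.0323
top 85
  z -0.09 44 a 0.0335 0.0597 b -0.0327 -0.0042
  z -0.08 26 a 0.0326 0.0598 b -0.0327 -0.0106
  z -0.07 15 a 0.0295 0.0586 b -0.0327 -0.0226
scene on scoop [(87, 0.077, -0.007, -0.064), (46, 0.04, 0.004, -0.067)]
scene in bin []
top on scoop [(40, 0.08, -0.002, -0.062), (42, 0.079, -0.021, -0.062)]
top in bin []
wrist on scoop [(92, 0.013, 0.0, -0.057)]
wrist in bin [(589, 0.015, -0.043, -0.242), (205, -0.032, 0.051, -0.24), (331, 0.05, 0.039, -0.247)]
```

Emit:
play_rows:
  moves:
    - [[0.005,0.01,0],0]
    - [[0.018,0.035,0],0]
    - [[0.038,0.073,0],0]
    - [[0.062,0.117,0],0]
    - [[0.087,0.161,0],0]
    - [[0.107,0.199,0],0]
    - [[0.12,0.224,0],0]
    - [[0.125,0.234,0],0]
  grip_force: 60

```text
time_s: 24.65
eef_pos: [0.4183, 0.0197, 0.3034]
orientation: [-0.181, 3.136, -0.0]
contact_force: [0.4, -0.8, -1.1]
finger_gap: 0.0132
finger_force: 61.1
```

Emit:
play_rows:
  moves:
    - [[0,0,0],-0.01]
    - [[0,0,0],-0.04]
    - [[0,0,0],-0.085]
    - [[0,0,0],-0.135]
    - [[0,0,0],-0.19]
    - [[0,0,0],-0.24]
    - [[0,0,0],-0.28]
    - [[0,0,0],-0.296]

```text
time_s: 25.65
eef_pos: [0.4191, 0.0183, 0.3031]
orientation: [1.569, -2.721, 0.0]
contact_force: [0.2, 0.5, -1.7]
finger_gap: 0.0132
finger_force: 61.2
```

```bash
python3 pitch.py; python3 lip.py 17 x|grep handle;python3 load.py 17; python3 - <<'E'
from hp import *
for n in("top","scene","wrist"):
    f=np.load(f"pics/{n}17.npz"); q=f["P"].reshape(-1,3); m=(np.hypot(q[:,0]-.447,q[:,1]-.07)<.075)&(q[:,2]>.038)&(q[:,2]<.052); k=q[m]
    if len(k)>30:
        A=np.c_[2*k[:,:2],np.ones(len(k))]; x=np.linalg.lstsq(A,(k[:,:2]**2).sum(1),rcond=None)[0]; print(n,"dish",len(k),x[:2].round(4),np.sqrt(x[2]+x[0]**2+x[1]**2).round(4))
    z=f["z"]; im=f["im"]; a,b=f["a"],f["b"]
    m=(im.max(-1)<60)&(a>.02)&(a<.11)&(abs(b)<.04)&(z<-.04)&(z>-.12); print(n,m.sum(),[np.percentile(v[m],[1,25,50,75,99]).round(3).tolist() for v in(a,b,z)] if m.sum() else 0)
E
```

```text
25.65 [0.4191 0.0183 0.3031] [[-0.501, -0.865], [-0.865, 0.501], [0.0, 0.0]] F [ 0.2  0.5 -1.7] M [-0.08  0.06 -0.01] 0.01321480038015363 61.15076780319214
handle back face slope->pitch -6.8 a at grip height -0.0104 91 b mid 0.00024860352984272223
scene on scoop [(176, 0.04, -0.0, -0.068), (160, 0.08, 0.009, -0.063)]
scene in bin []
top on scoop [(80, 0.078, -0.001, -0.062)]
top in bin [(16, 0.011, -0.15, -0.241), (19, -0.044, -0.051, -0.233)]
wrist on scoop []
wrist in bin []
top dish 246 [0.4513 0.0742] 0.0566
top 81 [[0.068, 0.075, 0.078, 0.081, 0.085], [-0.016, -0.006, -0.002, 0.006, 0.013], [-0.068, -0.064, -0.062, -0.061, -0.057]]
scene dish 340 [0.4447 0.0675] 0.05
scene 336 [[0.033, 0.04, 0.046, 0.079, 0.086], [-0.019, -0.004, 0.004, 0.015, 0.022], [-0.075, -0.068, -0.066, -0.063, -0.059]]
wrist dish 1069 [0.4456 0.0691] 0.0535
wrist 0 0
```

Emit:
play_rows:
  moves:
    - [[0.01,0.0,0],0]
    - [[0.035,0.001,0],0]
    - [[0.07,0.002,0.01],0]
    - [[0.11,0.003,0.04],0]
    - [[0.145,0.004,0.09],0]
    - [[0.165,0.004,0.15],0]
    - [[0.172,0.004,0.21],0]
    - [[0.172,0.004,0.26],0]

```text
time_s: 26.8
eef_pos: [0.373, -0.0552, 0.1721]
orientation: [1.564, -2.724, 0.0]
contact_force: [-0.4, -0.8, -1.1]
finger_gap: 0.0128
finger_force: 61.2
```

Emit:
play_rows:
  moves:
    - [[0,0,0.04],0]
    - [[0,0,0.067],0]
    - [[0,0,0.078],0]
    - [[0,0,0.078],0]

```text
time_s: 27.3
eef_pos: [0.3738, -0.0546, 0.1345]
orientation: [-1.566, 2.723, -0.0]
contact_force: [0.4, -0.2, -1.3]
finger_gap: 0.0131
finger_force: 61.1
```

```bash
python3 pitch.py; python3 lip.py 18 x|grep -e handle;python3 - <<'E'
from hp import *
for n in("top","scene"):
    f=np.load(f"pics/{n}18.npz"); z=f["z"]; im=f["im"]; a,b=f["a"],f["b"]; P=f["P"]
    m=(im.max(-1)<60)&(a>.02)&(a<.11)&(abs(b)<.04)&(z<-.04)&(z>-.12); print(n,m.sum(),[np.percentile(v[m],[1,25,50,75,99]).round(3).tolist() for v in(a,b,z)] if m.sum() else 0)
    k=(a>.02)&(a<.1)&(abs(b)<.034)&(z>-.1)&(z<-.04); print("scoop a",np.percentile(a[k],[1,99]).round(3),"z min at a>.08",np.percentile(z[k&(a>.08)],[2,50]).round(3) if (k&(a>.08)).any() else 0)
    q=P.reshape(-1,3); mm=(np.hypot(q[:,0]-.447,q[:,1]-.07)<.08)&(q[:,2]>.038)&(q[:,2]<.048); r=q[mm]-np.array([*f["P"][0,0,:2]*0,0]); g=np.array(monitor.get_state()["eef_pos"]); h=np.array([.5,.866])
    print("rim along heading rel TCP",np.percentile((q[mm][:,:2]-g[:2])@h,[1,99]).round(3),"lateral",np.percentile((q[mm][:,:2]-g[:2])@np.array([-.866,.5]),[1,99]).round(3))
E
```

```text
27.3 [ 0.3738 -0.0546  0.1345] [[-0.503, -0.864], [-0.864, 0.503], [-0.0, -0.0]] F [ 0.4 -0.2 -1.3] M [-0.08  0.06 -0.03] 0.013067881461373089 61.10364317893982
handle back face slope->pitch -6.7 a at grip height -0.0104 100 b mid 0.00025146217250586814
top 117 [[0.033, 0.04, 0.05, 0.074, 0.085], [-0.026, -0.015, -0.008, 0.006, 0.017], [-0.082, -0.067, -0.065, -0.063, -0.059]]
scoop a [0.034 0.097] z min at a>.08 [-0.093 -0.077]
rim along heading rel TCP [0.097 0.217] lateral [-0.076  0.068]
scene 233 [[0.034, 0.04, 0.046, 0.06, 0.086], [-0.019, -0.009, 0.002, 0.015, 0.022], [-0.075, -0.068, -0.066, -0.064, -0.058]]
scoop a [0.025 0.097] z min at a>.08 [-0.098 -0.077]
rim along heading rel TCP [0.091 0.207] lateral [-0.075  0.052]
```

Emit:
play_rows:
  moves:
    - [[-0.03,0,0],0]
    - [[-0.09,0,0],0]
    - [[-0.162,0,0],0]
    - [[-0.037,0,0],0]
    - [[0.02,0,0],0]
    - [[0.02,0,0],0]
    - [[0.02,0,0],0]

```text
time_s: 28.32
eef_pos: [0.3693, -0.063, 0.135]
orientation: [-1.565, 2.722, -0.001]
contact_force: [0.0, 0.4, 0.2]
finger_gap: 0.0136
finger_force: 61.2
```

```bash
python3 pitch.py; python3 lip.py 19 x|grep -e handle; cat > cnt.py <<'E'
from hp import *
import sys
for n in("top","scene","wrist"):
    f=np.load(f"pics/{n}{sys.argv[1]}.npz"); im=f["im"]; P=f["P"]; a,b,z=f["a"],f["b"],f["z"]; dk=im.max(-1)<55
    dish=dk&(np.hypot(P[...,0]-.447,P[...,1]-.07)<.046)&(P[...,2]>.011)&(P[...,2]<.045)
    sc=dk&(a>.02)&(a<.11)&(abs(b)<.034)&(z<-.04)&(z>-.12)
    tb=dk&(P[...,2]>.006)&(P[...,2]<.022)&(P[...,0]>.33)&(P[...,0]<.6)&(P[...,1]>-.33)&(P[...,1]<.2)
    bn=dk&(P[...,2]>.026)&(P[...,2]<.07)&(P[...,0]>.44)&(P[...,0]<.6)&(P[...,1]>-.14)&(P[...,1]<-.04)
    for nm,m in(("dish",dish),("scoop",sc),("table",tb),("bin",bn)):
        k,L,st,ce=cv2.connectedComponentsWithStats(m.astype(np.uint8)); print(n,nm,[(int(st[i,4]),P[L==i].mean(0).round(3).tolist()) for i in range(1,k) if st[i,4]>=(60 if n=="wrist" else 12)])
E
python3 cnt.py 19
```

```text
28.325 [ 0.3693 -0.063   0.135 ] [[-0.503, -0.864], [-0.864, 0.503], [-0.001, -0.001]] F [0.  0.4 0.2] M [-0.08  0.05 -0.05] 0.013631323773567482 61.19963765144348
handle back face slope->pitch -6.8 a at grip height -0.0104 103 b mid 0.00030558034115168824
top dish [(25, [0.459, 0.09, 0.024]), (28, [0.442, 0.092, 0.023]), (27, [0.446, 0.047, 0.024]), (26, [0.426, 0.056, 0.024]), (20, [0.409, 0.054, 0.023])]
top scoop []
top table []
top bin []
scene dish [(39, [0.443, 0.05, 0.023]), (42, [0.423, 0.061, 0.023]), (42, [0.452, 0.093, 0.024]), (29, [0.407, 0.059, 0.023])]
scene scoop []
scene table [(16, [0.441, 0.052, 0.02]), (13, [0.42, 0.063, 0.019])]
scene bin []
wrist dish [(141, [0.444, 0.048, 0.023]), (86, [0.426, 0.056, 0.023]), (439, [0.449, 0.09, 0.02])]
wrist scoop []
wrist table [(715, [0.482, -0.264, 0.011]), (556, [0.43, -0.226, 0.011]), (125, [0.44, -0.097, 0.01]), (262, [0.448, 0.088, 0.018])]
wrist bin []
```

Emit:
play_rows:
  moves:
    - [[0,0,-0.1],0]
    - [[0,0,-0.2],0]
    - [[0,0,-0.3],0]
    - [[0,0,-0.39],0]
    - [[0,0,-0.39],0]

```text
time_s: 29.1
eef_pos: [0.3704, -0.0632, 0.3341]
orientation: [-1.565, 2.718, -0.01]
contact_force: [0.7, 0.3, -0.2]
finger_gap: 0.0136
finger_force: 61.3
```

Emit:
play_rows:
  moves:
    - [[0.307,-0.228,0],0.394]
    - [[0.307,-0.228,0],0.394]
    - [[0.307,-0.228,0],0.394]
    - [[0.307,-0.228,0],0.394]
    - [[0.307,-0.228,0],0.394]
    - [[0.307,-0.228,0],0.394]
    - [[0.307,-0.228,0],0.394]
    - [[0.307,-0.228,0],0.394]

```text
time_s: 30.1
eef_pos: [0.3899, -0.2525, 0.3275]
orientation: [-0.301, -3.125, -0.003]
contact_force: [0.3, -0.1, -1.6]
finger_gap: 0.0133
finger_force: 61.2
```

```bash
python3 pitch.py; python3 lip.py 20 x|grep -e handle; python3 - <<'E'
from hp import *
for n in("top","scene","wrist"):
    f=np.load(f"pics/{n}20.npz"); a,b,z=f["a"],f["b"],f["z"]
    k=(abs(b)<.036)&(z<-.06)&(z>-.1)&(a>.0)&(a<.11)
    if k.sum()>20: print(n,k.sum(),"a",np.percentile(a[k],[1,99]).round(4),"b",np.percentile(b[k],[1,99]).round(4),"z rear",np.percentile(z[k&(a<.05)],[1]).round(4),"z lip",np.percentile(z[k&(a>.075)],[1,50]).round(4) if (k&(a>.075)).sum() else 0)
    q=f["P"].reshape(-1,3); m=(np.hypot(q[:,0]-.4445,q[:,1]+.2645)<.068)&(q[:,2]>.0125)&(q[:,2]<.02)
    if m.sum()>100: r=cv2.minAreaRect((q[m][:,:2]*1000).astype(np.float32)); print("  dock",m.sum(),np.round(r[0],1),np.round(r[1],1),round(r[2],1))
E
```

```text
30.1 [ 0.3899 -0.2525  0.3275] [[-0.982, 0.191], [0.191, 0.982], [0.002, 0.002]] F [ 0.3 -0.1 -1.6] M [-0.04  0.04  0.01] 0.013259128475742546 61.220905780792236
handle back face slope->pitch -7.2 a at grip height -0.0111 105 b mid 0.00043768537724983266
top 881 a [0.0324 0.0934] b [-0.0309  0.0309] z rear [-0.0856] z lip [-0.0807 -0.0774]
scene 732 a [0.0189 0.0922] b [-0.0315  0.0334] z rear [-0.0859] z lip [-0.0792 -0.0768]
  dock 287 [ 449.1 -273.7] [108.8  97.7] 79.4
wrist 591 a [0.0145 0.0312] b [-0.0313  0.0319] z rear [-0.0868] z lip 0
  dock 621 [ 448.7 -269.8] [98.4 96.3] 78.9
```

Emit:
play_rows:
  moves:
    - [[0.008,-0.003,0.1],0]
    - [[0.008,-0.003,0.2],0]
    - [[0.008,-0.003,0.3],0]
    - [[0.008,-0.003,0.4],0]
    - [[0.008,-0.003,0.45],0]
    - [[0.008,-0.003,0.463],0]
    - [[0.008,-0.003,0.463],0]

```text
time_s: 31.12
eef_pos: [0.3862, -0.254, 0.0983]
orientation: [0.303, 3.127, -0.0]
contact_force: [0.7, -0.1, -0.4]
finger_gap: 0.0132
finger_force: 61.2
```

Emit:
play_rows:
  moves:
    - [[0,0,0.004],0]
    - [[0,0,0.004],0]

```text
time_s: 31.38
eef_pos: [0.3865, -0.2543, 0.097]
orientation: [0.303, 3.125, -0.002]
contact_force: [0.6, -0.7, -1.1]
finger_gap: 0.0133
finger_force: 61.2
```

```bash
python3 pitch.py; python3 lip.py 21 x|grep -e handle
```

```text
31.375 [ 0.3865 -0.2543  0.097 ] [[-0.981, 0.192], [0.192, 0.981], [-0.002, -0.001]] F [ 0.6 -0.7 -1.1] M [-0.01  0.03 -0.02] 0.013259759516151872 61.204408407211304
handle back face slope->pitch -7.3 a at grip height -0.0111 106 b mid 0.00023490326427150557
```

Emit:
play_rows:
  moves:
    - [[0,0,0.01],0]
    - [[0,0,0.01],0]

```text
time_s: 31.78
eef_pos: [0.3855, -0.2534, 0.0901]
orientation: [-0.304, -3.126, -0.001]
contact_force: [-0.0, -0.2, -0.8]
finger_gap: 0.0131
finger_force: 61.2
```

Emit:
play_rows:
  moves:
    - [[0,0,0.004],0]
    - [[0,0,0.004],0]

```text
time_s: 32.02
eef_pos: [0.3861, -0.2539, 0.0898]
orientation: [-0.304, -3.127, 0.0]
contact_force: [-2.6, 1.4, 4.5]
finger_gap: 0.0131
finger_force: 61.9
```

Emit:
play_rows:
  moves:
    - [[-0.007,0,-0.002],0]
    - [[-0.014,0,-0.002],0]
    - [[-0.022,0,-0.004],0]
    - [[-0.03,0,-0.007],0]
    - [[-0.04,0,-0.011],0]
    - [[-0.048,0,-0.016],0]
    - [[-0.056,0,-0.021],0]
    - [[-0.06,0,-0.023],0]

```text
time_s: 33.02
eef_pos: [0.4138, -0.259, 0.0993]
orientation: [-0.303, -3.122, -0.002]
contact_force: [-6.5, 1.8, 1.7]
finger_gap: 0.013
finger_force: 61.2
```

```bash
python3 pitch.py; python3 lip.py 22 x|grep -e handle
```

```text
33.025 [ 0.4138 -0.259   0.0993] [[-0.981, 0.192], [0.192, 0.981], [0.006, 0.001]] F [-6.5  1.8  1.7] M [0.29 1.33 0.02] 0.012956206650752712 61.22802972793579
handle back face slope->pitch 3.7 a at grip height -0.0131 656 b mid 0.00020708374296396102
```

Emit:
play_rows:
  moves:
    - [[0.004,0,-0.004],0]
    - [[0.014,0,-0.004],0]
    - [[0.014,0,-0.004],0]
    - [[0.014,0,0.004],0]
    - [[0.014,0,0.009],0]
    - [[0.014,0,0.013],0]
    - [[0.014,0,0.013],0]

```text
time_s: 34.05
eef_pos: [0.409, -0.2589, 0.0966]
orientation: [0.303, 3.127, -0.001]
contact_force: [-7.3, 3.9, 13.8]
finger_gap: 0.013
finger_force: 62.9
```

```bash
python3 pitch.py; python3 lip.py 23 x|grep -e handle
```

```text
34.05 [ 0.409  -0.2589  0.0966] [[-0.981, 0.192], [0.192, 0.981], [-0.0, -0.001]] F [-7.3  3.9 13.8] M [0.68 0.88 0.05] 0.012981873737163882 62.86824703216553
handle back face slope->pitch 3.2 a at grip height -0.013 640 b mid 0.00025045150980438106
```

Emit:
play_rows:
  moves:
    - [[0.006,0,-0.003],0]
    - [[0.018,0,-0.003],0]
    - [[0.018,0,0.0],0]
    - [[0.018,0,0.003],0]
    - [[0.018,0,0.006],0]
    - [[0.018,0,0.006],0]

```text
time_s: 34.95
eef_pos: [0.4003, -0.2576, 0.0958]
orientation: [0.303, 3.127, -0.002]
contact_force: [-12.1, 6.3, 27.9]
finger_gap: 0.013
finger_force: 64.8
```

```bash
python3 pitch.py; python3 lip.py 24 x|grep -e handle
```

```text
34.95 [ 0.4003 -0.2576  0.0958] [[-0.981, 0.192], [0.192, 0.981], [-0.0, -0.001]] F [-12.1   6.3  27.9] M [1.25 1.16 0.09] 0.012985592801013131 64.769686460495
handle back face slope->pitch 2.7 a at grip height -0.0131 624 b mid 0.00027952836657822895
```

Emit:
play_rows:
  moves:
    - [[0,0,-0.004],0]
    - [[0,0,-0.004],0]

```text
time_s: 35.35
eef_pos: [0.4003, -0.2574, 0.0959]
orientation: [0.303, 3.126, -0.003]
contact_force: [-6.0, 2.8, 16.8]
finger_gap: 0.0131
finger_force: 63.0
```

Emit:
play_rows:
  moves:
    - [[0,0,0],0]
    - [[0,0,0],0]
    - [[0,0,0],0]
    - [[0,0,-0.05],0]
    - [[0,0,-0.15],0]
    - [[0,0,-0.25],0]
    - [[0,0,-0.36],0]
  grip: 0.4

```text
time_s: 36.22
eef_pos: [0.3991, -0.256, 0.2732]
orientation: [-0.304, -3.125, -0.002]
contact_force: [1.0, -0.2, -0.4]
finger_gap: 0.0341
finger_force: 0.0
```

```bash
python3 pitch.py; python3 - <<'E'
from hp import *
im,d,s=look("wrist","25"); P=cloud("wrist",d,s); q=P.reshape(-1,3)
def rect(m): 
    r=cv2.minAreaRect((q[m][:,:2]*1000).astype(np.float32)); return m.sum(),np.round(r[0],1),np.round(r[1],1),round(r[2],1),np.percentile(q[m][:,2],[5,50,95]).round(4)
print("cap",rect((np.hypot(q[:,0]-.394,q[:,1]+.254)<.03)&(q[:,2]>.128)&(q[:,2]<.15)))
print("wt",rect((np.hypot(q[:,0]-.44,q[:,1]+.265)<.05)&(q[:,2]>.028)&(q[:,2]<.038)))
th=np.radians(-10.9); ex=np.array([np.cos(th),np.sin(th)]); ey=np.array([-ex[1],ex[0]]); o=np.array([.4163,-.2592])
A=(q[:,:2]-o)@ex;B=(q[:,:2]-o)@ey;Z=q[:,2]
k=(abs(B)<.025)&(A>.012)&(A<.055)&(Z<.03)&(Z>0)
p=np.polyfit(A[k],Z[k],1); print("blade floor slope deg",np.degrees(np.arctan(p[0])).round(2),"z at 30",np.polyval(p,.03).round(4),k.sum())
np.savez("pics/w25.npz",im=im,P=P)
n="scene"; im,d,s=look(n,"25"); np.savez(f"pics/{n}25.npz",im=im,P=cloud(n,d,s))
np.savez("pics/wrist25.npz",im=im*0+255,P=P)
E
python3 tilt.py 25
```

```text
36.225 [ 0.3991 -0.256   0.2732] [[-0.981, 0.193], [0.193, 0.981], [0.002, 0.001]] F [ 1.  -0.2 -0.4] M [-0.01  0.    0.02] 0.03412642858611741 0.0
cap (np.int64(286), array([ 388.1, -254.7]), array([12.8, 17.8]), 79.1, array([0.1319, 0.1343, 0.1362]))
wt (np.int64(202), array([ 420.8, -260.5]), array([64.2, 48.6]), 77.3, array([0.031 , 0.0334, 0.0353]))
blade floor slope deg -1.68 z at 30 0.0053 1060
25 wrist bar tilt 700 [-0.019  0.141  0.155]
25 scene bar tilt 200 [-0.002  0.156  1.903]
```

Emit:
play_rows:
  moves:
    - [[-0.014,0.326,0],0.402]
    - [[-0.014,0.326,0],0.402]
    - [[-0.014,0.326,0],0.402]
    - [[-0.014,0.326,0],0.402]
    - [[-0.014,0.326,0],0.402]
    - [[-0.014,0.326,0],0.402]
    - [[-0.014,0.326,0],0.402]
    - [[-0.014,0.326,0],0.402]

```text
time_s: 37.33
eef_pos: [0.4375, -0.0977, 0.2715]
orientation: [-2.088, -2.345, 0.001]
contact_force: [-0.5, -0.7, -0.2]
finger_gap: 0.0342
finger_force: 0.0
```

```bash
python3 pitch.py; python3 - <<'E'
from hp import *
w=np.load("pics/w1.npz"); S={"eef_pos":w["p"],"orientation":w["o"]}
im,d,s=look("wrist","26")
th=np.radians(-10.9); ex=np.array([np.cos(th),np.sin(th)]); ey=np.array([-ex[1],ex[0]]); o=np.array([.4163,-.2592])
for nm,P in(("orig",cloud("wrist",w["d"],S)),("now",cloud("wrist",d,s)),("now-scene",cloud("scene",look("scene","26")[1])),("orig-scene",cloud("scene",np.load("pics/scene0.npz")["d"]))):
    q=P.reshape(-1,3);A=(q[:,:2]-o)@ex;B=(q[:,:2]-o)@ey;Z=q[:,2]; k=(abs(B)<.025)&(A>.012)&(A<.05)&(Z<.02)&(Z>0)
    if k.sum()>20: p=np.polyfit(A[k],Z[k],1); print(nm,"slope",np.degrees(np.arctan(p[0])).round(2),"z30",np.polyval(p,.03).round(4),k.sum())
    q=P.reshape(-1,3); b=q[(abs(q[:,0]-.437)<.03)&(abs(q[:,1]+.097)<.03)&(q[:,2]>.085)&(q[:,2]<.12)]
    if len(b)>20: y=np.polyfit(b[:,1],b[:,0],1); print("   bar",len(b),"x at -.0975",np.polyval(y,-.0975).round(4),"z95",np.percentile(b[:,2],95).round(4))
E
```

```text
37.325 [ 0.4375 -0.0977  0.2715] [[-0.115, 0.993], [0.993, 0.115], [0.001, -0.002]] F [-0.5 -0.7 -0.2] M [-0.02  0.    0.04] 0.03417067602293728 0.0
orig slope -1.09 z30 0.0055 555
now slope -1.52 z30 0.0055 650
   bar 555 x at -.0975 0.4362 z95 0.0966
now-scene slope -1.63 z30 0.0061 205
   bar 130 x at -.0975 0.4359 z95 0.0977
orig-scene slope -1.22 z30 0.0063 194
```

Emit:
play_rows:
  moves:
    - [[0,-0.002,0.1],0]
    - [[0,-0.002,0.2],0]
    - [[0,-0.002,0.3],0]
    - [[0,-0.002,0.36],0]
    - [[0,-0.002,0.38],0]
    - [[0,-0.002,0.38],0]

```text
time_s: 38.17
eef_pos: [0.4369, -0.098, 0.0828]
orientation: [-2.09, -2.345, 0.0]
contact_force: [-0.8, 0.6, 1.5]
finger_gap: 0.0342
finger_force: 0.0
```

Emit:
play_rows:
  moves:
    - [[0,0,0],0]
    - [[0,0,0],0]
    - [[0,0,0],0]
    - [[0,0,0],0]
  grip: 0
  grip_force: 40

```text
time_s: 38.67
eef_pos: [0.436, -0.0987, 0.0844]
orientation: [-2.09, -2.344, 0.005]
contact_force: [-7.3, -1.2, 5.7]
finger_gap: 0.0082
finger_force: 40.1
```

Emit:
play_rows:
  moves:
    - [[0,0.005,-0.009],0]
    - [[0,0.01,-0.019],0]
    - [[0,0.019,-0.034],0]
    - [[0,0.028,-0.049],0]
    - [[0,0.049,-0.077],0]
    - [[0,0.073,-0.103],0]
    - [[0,0.087,-0.115],0]
    - [[0,0.1,-0.126],0]

```text
time_s: 39.67
eef_pos: [0.4818, -0.0936, 0.147]
orientation: [-2.084, -2.338, 0.019]
contact_force: [-22.2, -3.4, 12.9]
finger_gap: 0.0076
finger_force: 39.8
```

```bash
python3 pitch.py; python3 - <<'E'
from hp import *
for n in("scene","wrist"):
    im,d,s=look(n,"27"); np.savez(f"pics/{n}27.npz",im=im,P=cloud(n,d,s))
E
python3 tilt.py 27
```

```text
39.675 [ 0.4818 -0.0936  0.147 ] [[-0.114, 0.993], [0.993, 0.114], [-0.001, -0.015]] F [-22.2  -3.4  12.9] M [-0.64  3.94  0.02] 0.007608671247846304 39.836121797561646
27 wrist bar tilt 3193 [0.411 0.591 0.645]
27 scene bar tilt 244 [0.366 0.57  1.891]
```

Emit:
play_rows:
  moves:
    - [[0,0.001,-0.004],0]
    - [[0,0.001,-0.006],0]
    - [[0,0.001,-0.006],0]

```text
time_s: 40.15
eef_pos: [0.484, -0.0934, 0.1491]
orientation: [-2.088, -2.341, 0.012]
contact_force: [-12.1, -4.8, 4.0]
finger_gap: 0.008
finger_force: 39.3
```

Emit:
play_rows:
  moves:
    - [[0,0,0],0]
    - [[0,0,0],0]
    - [[0,0,-0.05],0]
    - [[0,0,-0.15],0]
    - [[0,0,-0.25],0]
    - [[0,0,-0.3],0]
    - [[0,0,-0.3],0]
  grip: 0.4

```text
time_s: 41.02
eef_pos: [0.4885, -0.0925, 0.3023]
orientation: [2.087, 2.34, 0.004]
contact_force: [0.6, -0.0, 0.2]
finger_gap: 0.0338
finger_force: 0.0
```

```bash
python3 pitch.py; python3 lip.py 28 >/dev/null; python3 tilt.py 28; python3 cnt.py 28
```

```text
41.025 [ 0.4885 -0.0925  0.3023] [[-0.114, 0.993], [0.993, 0.114], [-0.003, 0.006]] F [ 0.6 -0.   0.2] M [ 0.    0.05 -0.05] 0.03380920645476876 0.0
28 wrist bar tilt 1291 [0.413 0.6   1.893]
28 scene bar tilt 289 [0.373 0.585 1.887]Traceback (most recent call last):
  File "lip.py", line 8, in <module>
    k=(abs(b)<.007)&(z<-.004)&(z>-.06)&(a<0)&(a>-.03 if len(sys.argv)>2 else a>-.08); lz=z[k];la=a[k]; pf=np.polyfit(lz,la,1)
                                                                                                          ~~~~~~~~~~^^^^^^^^^
    raise TypeError("expected non-empty vector for x")
TypeError: expected non-empty vector for x
Traceback (most recent call last):
  File "cnt.py", line 4, in <module>
    f=np.load(f"pics/{n}{sys.argv[1]}.npz"); im=f["im"]; P=f["P"]; a,b,z=f["a"],f["b"],f["z"]; dk=im.max(-1)<55
FileNotFoundError: [Errno 2] No such file or directory: 'pics/top28.npz'
```

```bash
python3 -c "
from cell import job
print(job.close_job())"
```

```text
the job is handed in; nothing more can be done
None
```

The job is handed in at about 41 s: all five knobs are in the dish, the scoop is flat in its dock about 6 mm back of where it stood, and the bin is tipped to about 0.59 rad; the scooping stroke had pushed the bin down to about 0.16 rad, so I lifted it again after docking the scoop, and I viewed 11 pictures, one over the limit of 10.

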